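# Hang a parts bin on the slat rail

## Robot

A 6-joint arm with a two-finger parallel gripper is mounted at the origin on the work surface; the furniture and walls round the work are solid. World frame = base frame: x ahead of the robot, y to its left, z up, the work surface at z = 0. Lengths are in m, angles in rad, forces in N, time in s.
With the tool pointing down it reaches from about 0.35 to 0.775 m from the base axis. Payload 7.3 kg.
Tool frame: the origin (TCP) lies at the very end of the fingers, on their centre line; the grasp point (between the pads) lies 19 mm behind it; z points along the fingers, y is the direction in which the jaws open and shut (so a half turn about z gives the same grasp; the last joint's range is limited). The gripper opens to 92 mm and grips with 3 to 60 N. Pads are 19 mm wide; open, the fingers measure 130 mm over their backs; the gripper's body (75 mm by 190 mm) begins 47 mm behind the grasp point.
Start: joints at [-1.379, 0.342, 1.524, -0, 1.275, -0.146], TCP at [0.174, -0.495, 0.227] pointing down, gripper open.
Joint ranges: [-2.53, 2.53], [-0.77, 2.02], [0.04, 2.7], [-1, 4.14], [0.28, 2.66], [-3.11, 3.11]. Speed limits (rad/s): [2.57, 2.57, 3.14, 3.14, 3.14, 3.14].

## Interface

Orientations are given as [roll, pitch, yaw] about the fixed x, y, z axes, in that order (R = Rz(yaw) Ry(pitch) Rx(roll)).
In Python, from cell import robot gives the robot as it stands.
- The arm moves only by the tool apply_moves, never from a script. Its argument "plan" is a list of rows, each an object of numbers: "tx", "ty", "tz": the shift along the tool's x, y, z in m; "yaw": the turn about the tool's z in rad; "grip": the opening, from -1 (shut) to 1 (fully open), so that 0 is half open. In form: [{"tx": .., "ty": .., "tz": .., "yaw": .., "grip": ..}, ...]. A call has 1 to 8 rows; each row is the pose to reach, as a shift and turn from the pose commanded when the call began, along the tool's axes at that moment; what a row does not reach only later rows make up. A row lasts 1/8 s, in which the tool goes at most 62.5 mm and 10.7 degrees, less where a joint would pass 70% of its speed; a pose out of reach is approached as far as the arm can. A call with a gripper value outside its range is refused whole. The fingers move at their own pace and stop on an object; "force" is the grip in N (left out, the last holds). Time passes only in rows, so rows that repeat a pose let the fingers close. It gives the time, the measured TCP pose, the force and the opening at its end, in the units of the state.
- robot.observe(): the state, without advancing time (a new reading comes with each control period).
- robot.read_camera(name): name is "scene" or "top" or "wrist"; returns (picture, depth): 384x512x3 uint8, red, green, blue; 384x512 float32, m along the optical axis (not along the pixel's ray), 0 where there is no reading.
- robot.get_calibration(name): a dict with "camera_matrix" (3x3 intrinsics, pixels), "R" (3x3) and "t" (3): a world point X has camera coordinates R X + t. Camera axes: x right, y down, z forward; pixel columns grow to the right and rows downward; lengths in m; the calibration is good to about 2 mm. A picture is of the moment at which its call begins: read the wrist's pose just before it. get_calibration takes no time and is no camera call; for the wrist camera it gives the pose at the moment of the call.
- robot.hand_in(): hands the job in, once; it reports no verdict.
Trained networks look in the newest picture that a camera, given by its name, has taken for a name from the list of things; names that differ only in an ending like _2 or _b are one class to them, and where a whole thing is asked for, a point or a joint stands for the part that bears it (a point fixed in the world has none). Each returns a list of dicts, best first, with "confidence" (0 to 1); they miss things now and then, are a little off and sometimes report something else, mostly with a low value. They report only what shows in the picture. A call takes as long as a camera call. They do not tell look-alikes from the thing itself.
- robot.outline_of(label, camera): "region" (384x512 bool, what is visible of it) and "pixel" ([row, column] in pixels, amid what is visible of it).
- robot.tip_of(label, camera): "pixel" ([row, column] in pixels: a listed point, or the origin of a listed thing).
The state is a dict: "time": time; "qpos": joint angles; "qvel": joint speeds; "joint_efforts": joint torques, N m; "tool_pos": TCP position; "tool_rot": TCP orientation; "contact_force": force on the tool from outside, world axes, zero at the start; "torque": the same for the moment, N m; "opening": finger opening in m.
Only numpy, scipy, OpenCV 4.12 (cv2) and the standard library are available. Lean on these libraries where they do the work, as an engineer would, in place of code of your own. Each camera call takes 0.05 s, during which the arm holds its last target.

## Task

Hang the small grey parts bin on the bench-top slat rail, centred: pick it up, tilt its front up so that the lip on its back goes into the rail's upper groove, then swing the front down and press it gently until the catch snaps and the bin sits level with its back flush on the rail. Feel for the groove, because the rail is clamped at a height that is known only roughly; never push the rail back by more than 4 mm on its rubber buffers, leave the other things alone, and let go.

Things in the scene. Friction and masses are not known exactly. Their poses are not given: they have to be found in the camera images.
- bin_centre (a point): Centre of the loose grey parts bin, 37 mm above its underside; x to its back, y across, z up. Open-topped, 90 mm deep (x -45 to 45), 56 mm wide, about 0.18 kg; sides 45 mm high at the front, 52 from x = -15, 62 from x = 15; back wall 70 mm high. Grasp it across the 56 mm width, towards its front half, the tool upright or leaning up to 30 degrees back to the bin's front.
- bin_lip (a point): End of the lip on the bin's back (centre of its round edge, radius 2), at x = 56.5, z = 51 mm from bin_centre. A steel neck, 40 mm wide, 4 mm thick, runs from the back wall's top (x = 45, z 33 to 37) to x = 49; from there the 4 mm thick lip rises, leaning 25 degrees backwards.
- bin_strike (a point): Axis of the strike low on the bin's back: a steel bar 10 mm in diameter, 20 mm long along y, at x = 59, z = -13 mm from bin_centre, held by a 3 mm thick plate.
- bin_heel (a point): Point on the bin's back face at x = 45, z = -13 mm from bin_centre; at the end it lies on the rail's front face.
- bin: The same bin; origin at the centre of its underside, x to its back, z up.
- rail_stand: Fixed stand with an aluminium slat rail, 224 mm long; origin on the table below the middle of the rail's front face; x to the rail's back (the face looks to -x), y along the rail, z up. Its steel base is 10 mm thick and reaches 15 mm in front of the face.
- groove (a point): Middle of the upper groove's sill (lower edge), on the rail's face, IF the rail were clamped at the slots' lowest mark, 125 mm up; axes as rail_stand. x, y are true, but the whole rail is really 10 to 50 mm higher than this mark: find it by touch. From the true sill the opening is z 0 to 12 in a 5 mm thick face; the cavity behind: x 5 to 28, z -14 to 26. The lip passes only with the bin tilted.
- rail_top (a point): The rail's flat top (x 0 to 32 from the face, full length), 30 mm above the sill, as at the lowest mark; really 10 to 50 mm higher, like the groove. A good place to feel the true height with the fingertips from above. The rail's bottom is 72 mm below the sill.
- catch (a point): Middle of the roller catch as at the lowest mark (really higher, like the groove): 46 mm below the sill, 7 mm behind the face, in a lower opening 24 mm high. Two sprung rollers, 10 mm diameter, 38 mm long, one above the other, 4 mm apart. Pressing the strike between them takes 5 to 10 N; the bin's weight alone does not.
- hung (a point): Place of bin_centre when hung, as at the lowest mark (really higher, like the groove): 45 mm in front of the face, 33 mm below the sill, neck on the sill. To enter, tilt the bin front-up by about 35 degrees, its neck's root about 5 mm above the sill; then it turns about the sill as its front swings down. Until the catch snaps, the bin still tilts by about 10 degrees.
- wax_tub: Bystander: white lidded tub, 66 x 68 x 62 mm; origin under its centre. Leave it alone.
- masking_tape: Bystander: roll of masking tape lying flat, 100 mm diameter, 25 mm high; origin under its centre. Leave it alone.
- sand_block: Bystander: cork sanding block, 47 x 85 x 26 mm; origin under its centre. Leave it alone.
- rail_give (a joint): How far the rail is pushed straight back (x of rail_stand) on its rubber buffers, in m: 0 at rest, 0.001 for each 6 N of push. More than 0.004 (24 N) is forcing it.
Mind the look-alikes: they are no part of the job. What is meant by the bin is not green, and is the smaller of those in its own colour.

How it is judged:
On the way:
1. the bin, tilted front-up, has its lip through the groove's opening (x of bin_lip in the frame of rail_stand above 0.01 m and z of bin_lip in the frame of rail_stand between 0.13 and 0.2 m and angle between the z axis of bin and the z axis of rail_stand, either way round above 0.2 rad), for 0.1 s.
At the end, for the whole second after the job is handed in: The bin hangs at rest and released on the rail: lip behind the groove's upper edge, catch snapped, level within 0.05 rad (3 degrees), square to the rail within 0.06 rad, back flush with the rail's face within 3 mm at the strike, centred along the rail within 12 mm (angle between the z axis of bin and the z axis of rail_stand, either way round below 0.05 rad and angle between the x axis of bin and the x axis of rail_stand, either way round below 0.06 rad and x of bin_heel in the frame of rail_stand between -0.003 and 0.003 m and y of bin_heel in the frame of rail_stand between -0.012 and 0.012 m and x of bin_lip in the frame of rail_stand above 0.007 m and height (world z) of bin above 0.06 m and linear speed of bin below 0.01 m/s); the robot touches nothing.
It fails at once if the rail is forced: pushed back more than 4 mm (24 N) on its rubber buffers (value of joint rail_give above 0.004 m).
It fails at once if a bystander is moved by more than 20 mm (distance of any of wax_tub, masking_tape, sand_block from where it was at the start of the episode above 0.02 m).
It also fails if it takes over 69 s, if anything falls off the work surface, if the arm or the gripper's body presses on something with over 40 N, if the wrist force passes 120 N, or if a joint passes its speed limit or range.

## Working session

There is one attempt and no reset: what is moved stays moved. The work goes in short steps, Python scripts to look and compute and a tool call to move; the robot and the scene stay as the last step left them, time stands still between calls to the robot, and variables do not carry over. Pictures are saved under pics/ and viewed, and the job is handed in when it is done.

Besides the shell and the picture viewer there is one more tool, called after "Call:" by a JSON object that holds its "method" and its "body". apply_moves: Moves the arm, as the interface text tells. Its arguments: {"type":"object","properties":{"plan":{"type":"array","items":{"type":"object","properties":{"tx":{"type":"number"},"ty":{"type":"number"},"tz":{"type":"number"},"yaw":{"type":"number"},"grip":{"type":"number"}}}},"force":{"type":"number"}},"required":["plan"]}

```bash
mkdir -p pics; ls; cat > h.py <<'E'
import numpy as np, cv2
from cell import robot
def cal(n):
    c=robot.get_calibration(n); return np.array(c["camera_matrix"]),np.array(c["R"]),np.array(c["t"])
def world(n,rc,depth,c=None):
    K,R,t=c or cal(n); r,cc=int(round(rc[0])),int(round(rc[1])); d=depth[r,cc]
    p=np.array([(rc[1]-K[0,2])/K[0,0]*d,(rc[0]-K[1,2])/K[1,1]*d,d]); return R.T@(p-t)
def cloud(n,depth):
    K,R,t=cal(n); v,u=np.indices(depth.shape)
    p=np.stack([(u-K[0,2])/K[0,0]*depth,(v-K[1,2])/K[1,1]*depth,depth],-1); return (p-t)@R
def proj(n,X):
    K,R,t=cal(n); p=R@np.array(X)+t; p=K@p; return p[1]/p[2],p[0]/p[2]
def save(n,im,s=1.5):
    cv2.imwrite(f"pics/{n}.png",cv2.resize(im[:,:,::-1],None,fx=s,fy=s,interpolation=cv2.INTER_CUBIC))
E
python3 - <<'E'
from h import *
for n in ("scene","top"):
    im,d=robot.read_camera(n); save(n+"0",im); np.savez(f"{n}0.npz",im=im,d=d)
    for l in ("bin","rail_stand","wax_tub","masking_tape","sand_block"):
        for r in robot.outline_of(l,n): 
            p=r["pixel"]; print(n,l,round(r["confidence"],2),np.round(p),r["region"].sum(),np.round(world(n,p,d),3))
    for l in ("bin_centre","bin_lip","bin_strike","bin","groove","rail_top","catch","hung","rail_stand"):
        for r in robot.tip_of(l,n): 
            p=r["pixel"]; print(n,"tip",l,round(r["confidence"],2),np.round(p),np.round(world(n,p,d),3))
print(robot.observe())
E
```

```text
pics
scene bin 0.56 [173. 300.] 168 [ 0.594 -0.22   0.069]
scene bin 0.54 [174. 378.] 316 [ 0.468 -0.439  0.052]
scene rail_stand 0.9 [173. 220.] 4363 [0.633 0.041 0.126]
scene wax_tub 0.6 [278. 158.] 1038 [0.379 0.342 0.063]
scene masking_tape 0.96 [188. 272.] 457 [ 0.672 -0.171 -0.   ]
scene masking_tape 0.24 [175. 220.] 4550 [0.632 0.043 0.121]
scene sand_block 0.97 [237. 272.] 577 [0.409 0.022 0.025]
scene sand_block 0.73 [190. 274.] 473 [ 0.616 -0.138  0.024]
scene tip bin_centre 0.74 [185. 312.] [0.201 0.081 0.274]
scene tip bin_centre 0.62 [228. 158.] [0.639 0.24  0.013]
scene tip bin_centre 0.6 [175. 363.] [ 0.151 -0.     0.292]
scene tip bin_lip 0.6 [206. 168.] [0.62  0.21  0.083]
scene tip bin_lip 0.49 [165. 301.] [ 2.066 -1.479 -0.754]
scene tip bin_strike 0.63 [220. 171.] [0.59  0.218 0.055]
scene tip bin_strike 0.5 [182. 300.] [ 0.569 -0.201  0.052]
scene tip bin 0.75 [190. 361.] [0.12  0.037 0.284]
scene tip bin 0.66 [240. 158.] [0.559 0.27  0.032]
scene tip bin 0.5 [200. 309.] [0.191 0.097 0.253]
scene tip groove 0.83 [176. 224.] [0.635 0.027 0.112]
scene tip rail_top 
[... 1886 characters left out ...]
633 0.02  0.005]
{'time': 1.5, 'qpos': array([-1.37898488e+00,  3.42022806e-01,  1.52412172e+00,  1.97681706e-05,
        1.27540671e+00, -1.46014513e-01]), 'qvel': array([ 7.90799409e-05,  1.01754456e-03,  8.36192010e-04,  1.10984325e-03,
       -3.06859319e-04, -4.59814535e-04]), 'joint_efforts': array([ 2.11390998e-04, -4.31129587e+01, -2.44476235e+01,  7.18673598e-02,
        4.83434927e-02, -1.08325142e-05]), 'tool_pos': array([ 0.17402529, -0.49532636,  0.22672107]), 'tool_rot': array([ 3.14154893e+00, -1.26856181e-05,  3.37820203e-01]), 'contact_force': array([-0.38972271,  0.02817937, -0.41533168]), 'torque': array([0.003857  , 0.02132899, 0.02869904]), 'opening': 0.0918179156352592}
```

View pics/scene0.png

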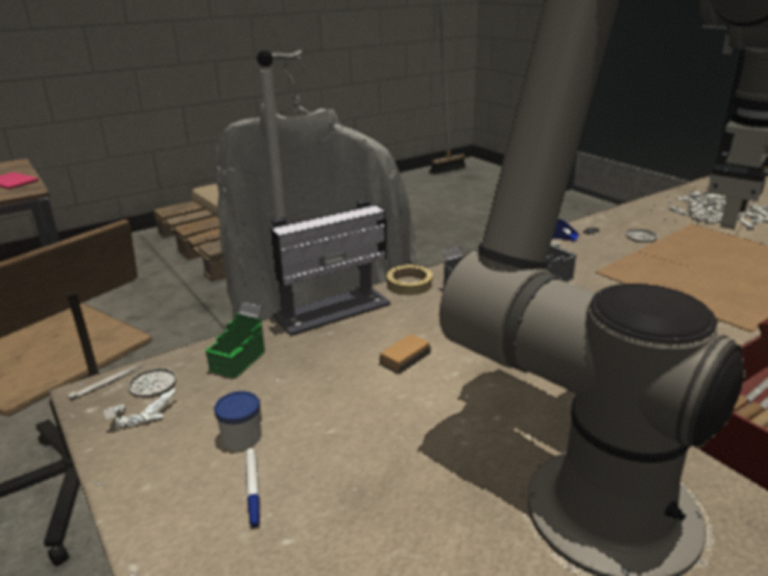

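View pics/top0.png

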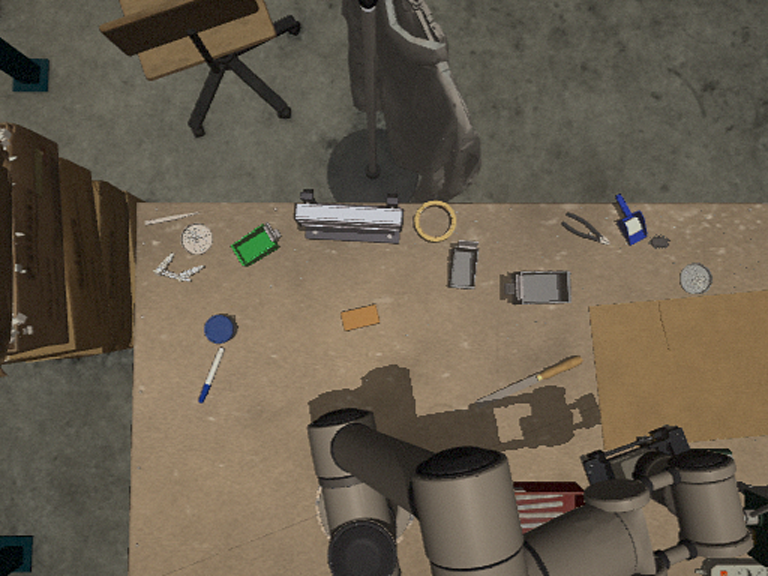

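```bash
python3 - <<'E'
from h import *
z=np.load("top0.npz"); im,d=z["im"],z["d"]
c=im[125:225,190:400]; cv2.imwrite("pics/crop1.png",cv2.resize(c[:,:,::-1],None,fx=3.8,fy=3.8,interpolation=cv2.INTER_CUBIC))
P=cloud("top",d); np.set_printoptions(suppress=True,precision=3)
b=P[155:200,290:330].reshape(-1,3); 
for lo,hi in ((.03,.1),(.08,.1),(.065,.08)):
    m=(b[:,2]>lo)&(b[:,2]<hi); q=b[m]; print(lo,hi,m.sum(),q.mean(0),q.min(0),q.max(0), cv2.minAreaRect((q[:,:2]*1000).astype(np.float32)))
r=P[125:170,185:280].reshape(-1,3); m=(r[:,2]>.15)&(r[:,2]<.25); q=r[m]
print(m.sum(),np.percentile(q[:,2],[2,10,25,50,75,90,98]))
q=q[(q[:,2]>np.median(q[:,2])-.01)];print(cv2.minAreaRect((q[:,:2]*1000).astype(np.float32)), q.mean(0))
m=(r[:,2]>.004)&(r[:,2]<.02);print(cv2.minAreaRect((r[m][:,:2]*1000).astype(np.float32)),r[m].mean(0))
print(np.median(P[215:235,250:300,2]))
z=np.load("scene0.npz");P=cloud("scene",z["d"]); r=P[130:190,175:265].reshape(-1,3)
m=(r[:,2]>.08)&(r[:,0]<.75)&(r[:,0]>.5);q=r[m]; print(np.percentile(q[:,2],[50,90,95,99]),q.min(0),q.max(0))
E
```

```text
0.03 0.1 210 [ 0.565 -0.23   0.059] [ 0.5   -0.257  0.031] [ 0.607 -0.196  0.092] ((554.1843872070312, -227.74169921875), (56.43578338623047, 105.5696792602539), 85.22889709472656)
0.08 0.1 32 [ 0.602 -0.233  0.086] [ 0.597 -0.253  0.081] [ 0.607 -0.212  0.092] ((602.6307373046875, -232.42137145996094), (41.23221969604492, 8.231420516967773), 83.59672546386719)
0.065 0.08 43 [ 0.594 -0.23   0.074] [ 0.565 -0.256  0.065] [ 0.601 -0.204  0.08 ] ((589.5140991210938, -235.96670532226562), (59.91266632080078, 22.590595245361328), 59.59406280517578)
1095 [0.157 0.172 0.199 0.202 0.204 0.206 0.212]
((661.6104125976562, 30.57855987548828), (222.67613220214844, 64.66413879394531), 87.21392059326172) [0.649 0.032 0.203]
((644.9804077148438, 40.57081604003906), (122.74113464355469, 335.4606018066406), 0.38094469904899597) [0.634 0.032 0.009]
0.00018645934654535365
[0.162 0.202 0.203 0.21 ] [ 0.619 -0.082  0.083] [0.689 0.145 0.213]
```

View pics/crop1.png

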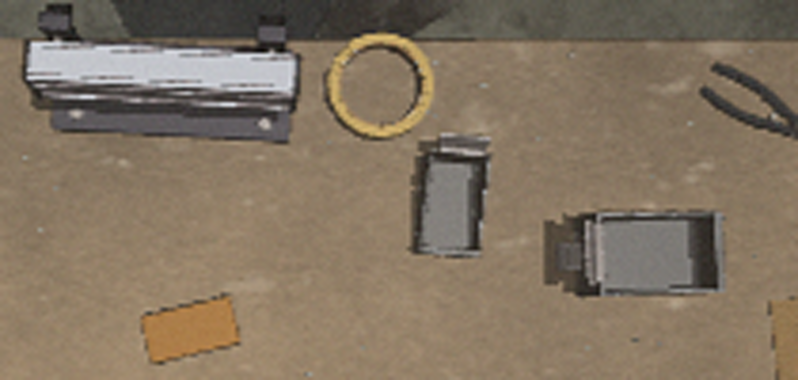

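```bash
cat >> h.py <<'E'
from scipy.spatial.transform import Rotation as Ro
def rel(X,yaw=None,base=None):
    """shift tx,ty,tz,yaw from the present (or given) pose to world X and world yaw"""
    s=robot.observe(); p=np.array(s["tool_pos"]); rpy=s["tool_rot"]
    R=Ro.from_euler("xyz",rpy).as_matrix()
    sh=R.T@(np.array(X)-(p if base is None else np.array(base)))
    print("pose",np.round(p,4),"rpy",np.round(rpy,4),"-> t",np.round(sh,4),"yaw",None if yaw is None else round(-(yaw-rpy[2]),4))
E
python3 - <<'E'
from h import *
rel([.48,-.23,.30],0)
np.set_printoptions(suppress=True,precision=3)
z=np.load("top0.npz");P=cloud("top",z["d"])
def line(m,P):  # principal dir
    q=P[m]; 
    l=cv2.fitLine(q[:,:2].astype(np.float32),cv2.DIST_HUBER,0,.001,.001).ravel(); return l,len(q)
r=P[125:170,185:285].reshape(-1,3)
m=(r[:,2]>.199)&(r[:,2]<.21)
print(line(m,r)); q=r[m]
# front edge: per y-bin min x
for a in np.arange(-.08,.15,.02):
    k=(q[:,1]>=a)&(q[:,1]<a+.02)
    if k.any(): print(round(a+.01,2),q[k][:,0].min(),q[k][:,0].max(),q[k][:,2].mean())
print(q[:,1].min(),q[:,1].max())
E
```

```text
pose [ 0.174  -0.4953  0.2267] rpy [ 3.1415 -0.      0.3378] -> t [ 0.3766 -0.1489 -0.0733] yaw 0.3378
(array([0.053, 0.999, 0.647, 0.026], dtype=float32), 759)
-0.07 0.6253666588980774 0.6771476526197266 0.2035257682648231
-0.05 0.6254857045448002 0.6774906736894103 0.20315339562238438
-0.03 0.6277950712836665 0.6568938918149836 0.20333577237997222
-0.01 0.6281192521721994 0.6597388421009408 0.2029617802389919
0.01 0.6283428316943321 0.6599577945693789 0.20318421753442792
0.03 0.630698407495316 0.6619773976827716 0.20291267444641745
0.05 0.6313613223173381 0.6630645371421547 0.20286567105085251
0.07 0.6317471335879835 0.6628799572324201 0.20218142978285333
0.09 0.6342928619411323 0.665380992864102 0.2027367365844951
0.11 0.6341702353082377 0.6886956630255423 0.2030179329398659
0.13 0.6369857164909734 0.6858407850060246 0.20256432812088573
0.15 0.634634210775942 0.6686199968743571 0.2035142655063692
-0.07934000410593793 0.14189961021729577
```

Call:
{"method": "apply_moves", "body": {"plan": [{"tx":0.05,"ty":-0.02,"tz":-0.05,"yaw":0.1,"grip":1},{"tx":0.11,"ty":-0.042,"tz":-0.073,"yaw":0.2,"grip":1},{"tx":0.165,"ty":-0.064,"tz":-0.073,"yaw":0.3,"grip":1},{"tx":0.22,"ty":-0.086,"tz":-0.073,"yaw":0.338,"grip":1},{"tx":0.275,"ty":-0.108,"tz":-0.073,"yaw":0.338,"grip":1},{"tx":0.33,"ty":-0.13,"tz":-0.073,"yaw":0.338,"grip":1},{"tx":0.377,"ty":-0.149,"tz":-0.073,"yaw":0.338,"grip":1},{"tx":0.377,"ty":-0.149,"tz":-0.073,"yaw":0.338,"grip":1}]}}

```text
time: 2.5
tool_pos: [0.4823, -0.2272, 0.2994]
tool_rot: [-3.141, -0.0, 0.005]
contact_force: [-0.0, -1.1, 0.0]
opening: 0.0915
```

```bash
python3 - <<'E'
from h import *
n="wrist"; im,d=robot.read_camera(n); save("w1",im); P=cloud(n,d); np.savez("w1.npz",im=im,d=d,P=P)
s=robot.observe(); print(s["time"],s["tool_pos"],s["tool_rot"],s["contact_force"])
K,R,t=cal(n); print(-R.T@t, R)
for l in ("bin_lip","bin_centre","bin_strike","bin"):
    for r in robot.tip_of(l,n): print(l,r["confidence"],r["pixel"],world(n,r["pixel"],d))
E
```

```text
2.55 [ 0.48104005 -0.22864046  0.29939517] [-3.14157408e+00  5.96394824e-04  3.10254563e-03] [-0.56877265  0.24318519 -0.11464826]
[ 0.56123548 -0.2289472   0.45716417] [[ 2.97912252e-03 -9.99995506e-01  3.36535457e-04]
 [-9.54371392e-01 -2.74270890e-03  2.98609650e-01]
 [-2.98607385e-01 -1.21077454e-03 -9.54375274e-01]]
bin_lip 0.98 [159.4, 339.5] [ 0.49689782 -0.33524261  0.11682243]
bin_lip 0.61 [72.8, 259.7] [ 0.59946283 -0.23559812  0.08812785]
bin_centre 0.8 [116.3, 256.6] [ 0.54427231 -0.23307278  0.0030742 ]
bin_centre 0.71 [147.6, 376.6] [ 0.49471242 -0.42980685  0.00412111]
bin_strike 0.76 [71.9, 258.6] [ 0.59964982 -0.23554405  0.09053644]
bin_strike 0.64 [45.6, 47.9] [0.64437445 0.07126108 0.00891252]
bin_strike 0.63 [149.3, 323.0] [ 0.49705924 -0.33377648  0.03990435]
bin_strike 0.23 [185.8, 116.5] [ 0.43628607 -0.00570126  0.0263308 ]
bin 0.73 [144.1, 364.1] [ 0.49986159 -0.40951646  0.0036521 ]
bin 0.56 [115.2, 258.7] [ 0.54578418 -0.23707569  0.0042151 ]
```

View pics/w1.png

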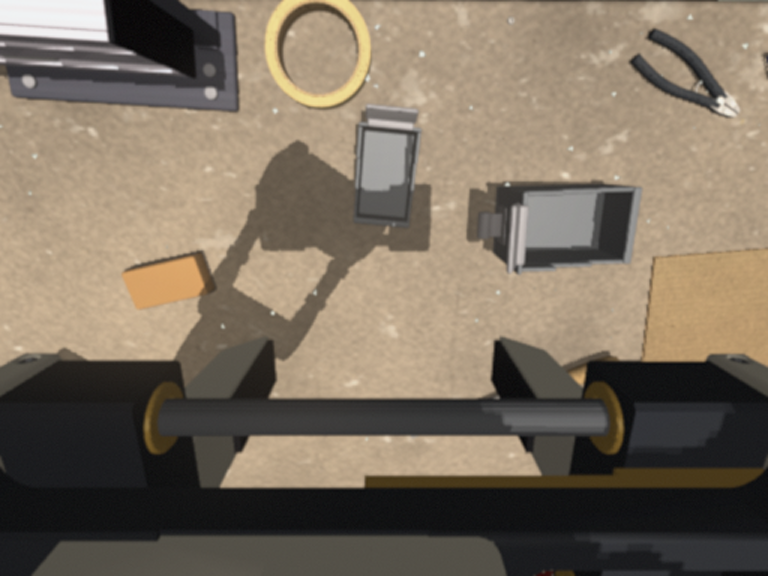

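Small grey bin at native pixel (113,258), lip to the rear (+x). Others: larger grey at (150,377), green out of view (top picture 162,170). Fit the small one.

```bash
python3 - <<'E'
from h import *
np.set_printoptions(suppress=True,precision=4)
z=np.load("w1.npz"); P=z["P"]; im=z["im"]
c=im[60:160,220:300]; cv2.imwrite("pics/crop2.png",cv2.resize(c[:,:,::-1],None,fx=6,fy=6,interpolation=cv2.INTER_CUBIC))
b=P[62:156,228:285].reshape(-1,3)
for lo,hi in ((.038,.1),(.078,.1),(.066,.078),(.04,.056)):
    q=b[(b[:,2]>lo)&(b[:,2]<hi)]; print(lo,len(q),q.min(0),q.max(0),cv2.minAreaRect((q[:,:2]*1000).astype(np.float32)))
# match model: top-rim points by height;  sides
q=b[(b[:,2]>.042)&(b[:,2]<.066)]
best=[]
for a in np.arange(-.2,.2,.01):
    u=np.array([np.cos(a),np.sin(a)]); v=np.array([-u[1],u[0]])
    w=q[:,:2]@v; best.append((np.percentile(w,98)-np.percentile(w,2),a,(np.percentile(w,98)+np.percentile(w,2))/2,np.percentile(q[:,:2]@u,[1,99])))
for x in sorted(best,key=lambda t:t[0])[:5]: print(x)
print([round(float(x),3) for x in np.percentile(P[10:60,0:60].reshape(-1,3)[:,2],[50,90])])
E
```

```text
0.038 1064 [ 0.4969 -0.2622  0.0382] [ 0.6046 -0.1991  0.0908] ((550.6910400390625, -231.17515563964844), (55.92418670654297, 105.1715316772461), 84.80245971679688)
0.078 281 [ 0.5928 -0.2572  0.078 ] [ 0.6046 -0.2146  0.0908] ((598.4358520507812, -235.8545379638672), (42.66481018066406, 9.238640785217285), 84.8681869506836)
0.066 252 [ 0.585  -0.2615  0.0665] [ 0.5966 -0.2076  0.078 ] ((591.1644897460938, -234.75294494628906), (54.19182586669922, 8.098421096801758), 84.86347961425781)
0.04 402 [ 0.4969 -0.2597  0.04  ] [ 0.5892 -0.1991  0.056 ] ((542.80224609375, -230.440673828125), (55.9097900390625, 89.36438751220703), 84.7144546508789)
(np.float64(0.055377730460843516), np.float64(-0.08999999999999991), np.float64(-0.1807548710666625), array([0.5172, 0.606 ]))
(np.float64(0.05541802041997848), np.float64(-0.0799999999999999), np.float64(-0.18636175224316542), array([0.5153, 0.6043]))
(np.float64(0.05545354595077995), np.float64(-0.09999999999999992), np.float64(-0.1751176864975795), array([0.5189, 0.6079]))
(np.float64(0.05574575165089432), np.float64(-0.0699999999999999), np.float64(-0.19201524146993626), array([0.5133, 0.6026]))
(np.float64(0.055881043479363623), np.float64(-0.10999999999999993), np.float64(-0.16945859104917246), array([0.5206, 0.6098]))
[0.161, 0.203]
```

View pics/crop2.png

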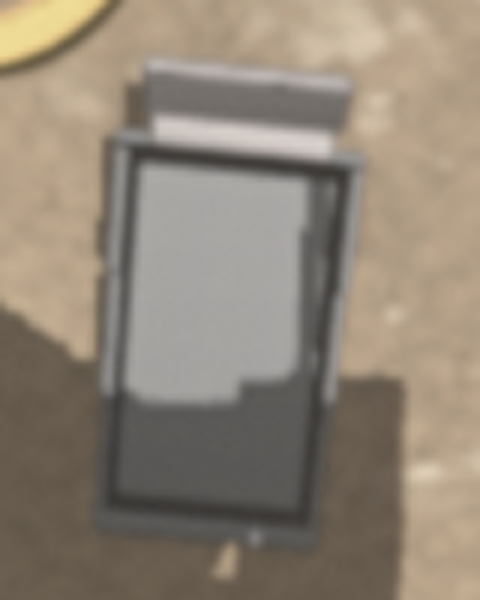

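```bash
python3 - <<'E'
from h import *
rel([.645,.031,.215],-.053)
E
```

```text
pose [ 0.4795 -0.2308  0.2998] rpy [ 3.1412e+00  2.0000e-04 -2.0000e-03] -> t [ 0.165  -0.2622  0.0847] yaw 0.051
```

Call:
{"method": "apply_moves", "body": {"plan": [{"tx":0.03,"ty":-0.05,"tz":0,"yaw":0.05,"grip":-1},{"tx":0.06,"ty":-0.1,"tz":0,"yaw":0.05,"grip":-1},{"tx":0.095,"ty":-0.15,"tz":0,"yaw":0.05,"grip":-1},{"tx":0.125,"ty":-0.2,"tz":0.02,"yaw":0.05,"grip":-1},{"tx":0.15,"ty":-0.24,"tz":0.05,"yaw":0.05,"grip":-1},{"tx":0.165,"ty":-0.262,"tz":0.075,"yaw":0.05,"grip":-1},{"tx":0.165,"ty":-0.262,"tz":0.085,"yaw":0.05,"grip":-1},{"tx":0.165,"ty":-0.262,"tz":0.085,"yaw":0.05,"grip":-1}]}}

```text
time: 3.75
tool_pos: [0.6448, 0.0305, 0.2143]
tool_rot: [3.141, 0.001, -0.052]
contact_force: [-0.8, -0.0, 1.3]
opening: 0.0167
```

Call:
{"method": "apply_moves", "body": {"plan": [{"tz":0.004,"grip":-1},{"tz":0.006,"grip":-1},{"tz":0.008,"grip":-1}]}}

```text
schema error: expected keys tx, ty, tz, yaw, grip
```

Call:
{"method": "apply_moves", "body": {"plan": [{"tx":0,"ty":0,"tz":0.004,"yaw":0,"grip":-1},{"tx":0,"ty":0,"tz":0.007,"yaw":0,"grip":-1},{"tx":0,"ty":0,"tz":0.008,"yaw":0,"grip":-1}]}}

```text
time: 4.12
tool_pos: [0.6453, 0.0316, 0.2071]
tool_rot: [3.141, -0.001, -0.051]
contact_force: [-0.2, -0.2, 0.2]
opening: 0.0007
```

Call:
{"method": "apply_moves", "body": {"plan": [{"tx":0,"ty":0,"tz":0.002,"yaw":0,"grip":-1}]}}

```text
time: 4.25
tool_pos: [0.6455, 0.032, 0.205]
tool_rot: [3.141, -0.001, -0.05]
contact_force: [-0.4, 0.2, 0.1]
opening: 0.0003
```

Call:
{"method": "apply_moves", "body": {"plan": [{"tx":0,"ty":0,"tz":0.002,"yaw":0,"grip":-1}]}}

```text
time: 4.38
tool_pos: [0.6455, 0.0321, 0.203]
tool_rot: [3.141, -0.001, -0.05]
contact_force: [-1.5, 0.5, 12.9]
opening: 0.0006
```

```bash
python3 - <<'E'
from h import *
for i in range(3):
    s=robot.observe(); print(s["tool_pos"],s["contact_force"])
    robot.read_camera("top")
E
```

```text
[0.64553383 0.03211575 0.20302362] [-1.54321116  0.49794474 12.91069513]
[0.64564668 0.03212677 0.2032425 ] [-1.21755684 -0.72750142  1.17427374]
[0.64559963 0.03215713 0.20317734] [-0.28298382 -0.15236528  2.14000604]
```

Call:
{"method": "apply_moves", "body": {"plan": [{"tx":0,"ty":0,"tz":-0.04,"yaw":0,"grip":-1},{"tx":-0.04,"ty":0,"tz":-0.08,"yaw":0,"grip":-1},{"tx":-0.08,"ty":0,"tz":-0.1,"yaw":0,"grip":-1},{"tx":-0.08,"ty":0,"tz":-0.1,"yaw":0,"grip":-1},{"tx":-0.08,"ty":0,"tz":-0.1,"yaw":0,"grip":-1}]}}

```text
time: 5.15
tool_pos: [0.5658, 0.0362, 0.3022]
tool_rot: [3.141, 0.0, -0.05]
contact_force: [1.4, -0.3, -0.5]
opening: 0.0002
```

```bash
python3 - <<'E'
from h import *
np.set_printoptions(suppress=True,precision=4)
n="wrist"; im,d=robot.read_camera(n); save("w2",im); P=cloud(n,d); np.savez("w2.npz",im=im,d=d,P=P)
s=robot.observe(); print(s["tool_pos"],s["tool_rot"])
r=P.reshape(-1,3); q=r[(r[:,2]>.198)&(r[:,2]<.208)&(r[:,0]>.6)]
print(q.mean(0),q.min(0),q.max(0),cv2.minAreaRect((q[:,:2]*1000).astype(np.float32)))
E=[]
for a in np.arange(q[:,1].min(),q[:,1].max(),.01):
    k=(q[:,1]>=a)&(q[:,1]<a+.01); E.append((a+.005,q[k][:,0].min()))
E=np.array(E); p=np.polyfit(E[2:-2,0],E[2:-2,1],1); print(p,np.polyval(p,.031)); print(E)
rel([.5145,-.2275,.30],-.09)
E
```

```text
[0.5659 0.0361 0.3017] [ 3.1415  0.0012 -0.0503]
[0.6458 0.0301 0.2021] [ 0.6227 -0.0826  0.198 ] [0.6865 0.142  0.208 ] ((655.4597778320312, 29.296241760253906), (223.62783813476562, 54.364845275878906), 87.05999755859375)
[0.0519 0.6275] 0.6291276748983677
[[-0.0776  0.6227]
 [-0.0676  0.6241]
 [-0.0576  0.6245]
 [-0.0476  0.6251]
 [-0.0376  0.6256]
 [-0.0276  0.6261]
 [-0.0176  0.6267]
 [-0.0076  0.6271]
 [ 0.0024  0.6277]
 [ 0.0124  0.6281]
 [ 0.0224  0.6287]
 [ 0.0324  0.6292]
 [ 0.0424  0.6297]
 [ 0.0524  0.6302]
 [ 0.0624  0.6307]
 [ 0.0724  0.6312]
 [ 0.0824  0.6317]
 [ 0.0924  0.6322]
 [ 0.1024  0.6326]
 [ 0.1124  0.6331]
 [ 0.1224  0.6346]
 [ 0.1324  0.6351]
 [ 0.1424  0.6339]]
pose [0.5659 0.0361 0.3017] rpy [ 3.1415  0.0012 -0.0503] -> t [-0.0381  0.2658  0.0017] yaw 0.0397
```

View pics/w2.png

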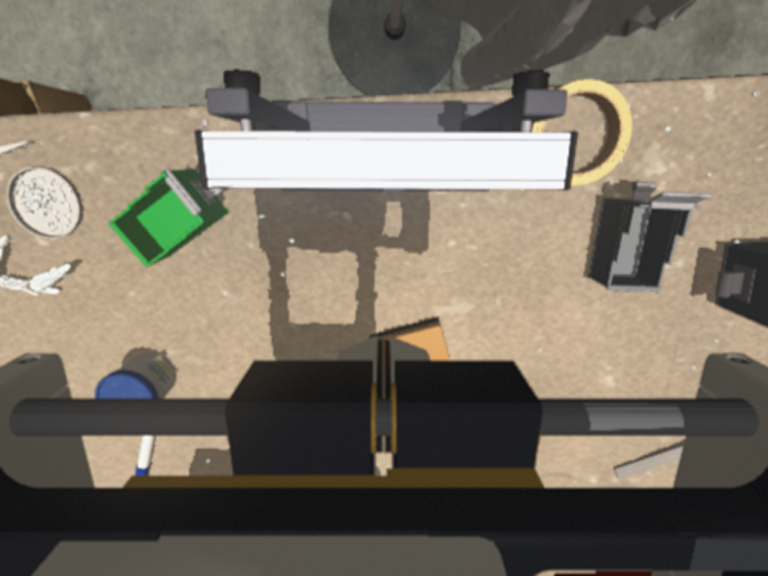

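```bash
python3 - <<'E'
from h import *
for f in ("w1.npz","top0.npz"):
    z=np.load(f); P=z["P"] if "P" in z else cloud("top",z["d"]); r=P.reshape(-1,3)
    q=r[(r[:,2]>.065)&(r[:,2]<.15)&(r[:,1]<-.29)&(r[:,1]>-.5)&(r[:,0]>.44)&(r[:,0]<.6)]
    print(f,len(q),q.min(0),q.max(0),q[np.argsort(-q[:,1])[:5]])
rel([.515,-.228,.011],-.09)
E
```

```text
w1.npz 975 [ 0.46134494 -0.43005378  0.06501454] [ 0.53663797 -0.33278171  0.11891668] [[ 0.52172808 -0.33278171  0.11596626]
 [ 0.51821624 -0.33281209  0.11699592]
 [ 0.51931493 -0.33298084  0.11606615]
 [ 0.52398827 -0.33298566  0.11454174]
 [ 0.50695025 -0.33305686  0.11556496]]
top0.npz 144 [ 0.46519272 -0.46671223  0.06519359] [ 0.53736563 -0.33013442  0.12325569] [[ 0.48419607 -0.33013442  0.12325569]
 [ 0.49730193 -0.33069367  0.12166043]
 [ 0.48108696 -0.33127477  0.11833749]
 [ 0.51700936 -0.33135568  0.12000612]
 [ 0.4909153  -0.33151324  0.11789392]]
pose [0.5659 0.0361 0.3017] rpy [ 3.1415e+00  1.2000e-03 -5.0300e-02] -> t [-0.0372  0.2663  0.2907] yaw 0.0397
```

Call:
{"method": "apply_moves", "body": {"plan": [{"tx":-0.006,"ty":0.055,"tz":0.01,"yaw":0.04,"grip":1},{"tx":-0.014,"ty":0.11,"tz":0.03,"yaw":0.04,"grip":1},{"tx":-0.022,"ty":0.165,"tz":0.05,"yaw":0.04,"grip":1},{"tx":-0.03,"ty":0.22,"tz":0.07,"yaw":0.04,"grip":1},{"tx":-0.037,"ty":0.262,"tz":0.1,"yaw":0.04,"grip":1},{"tx":-0.037,"ty":0.262,"tz":0.15,"yaw":0.04,"grip":1},{"tx":-0.037,"ty":0.262,"tz":0.19,"yaw":0.04,"grip":1},{"tx":-0.037,"ty":0.262,"tz":0.19,"yaw":0.04,"grip":1}]}}

```text
time: 6.2
tool_pos: [0.5135, -0.2229, 0.1086]
tool_rot: [-3.138, 0.008, -0.091]
contact_force: [-0.4, 0.1, 0.4]
opening: 0.0758
```

```bash
python3 - <<'E'
from h import *
n="wrist"; im,d=robot.read_camera(n); save("w3",im)
rel([.515,-.225,.011],-.09)
E
```

```text
pose [ 0.5151 -0.2235  0.1112] rpy [-3.14    0.0035 -0.0903] -> t [0.0004 0.0016 0.1002] yaw -0.0003
```

View pics/w3.png

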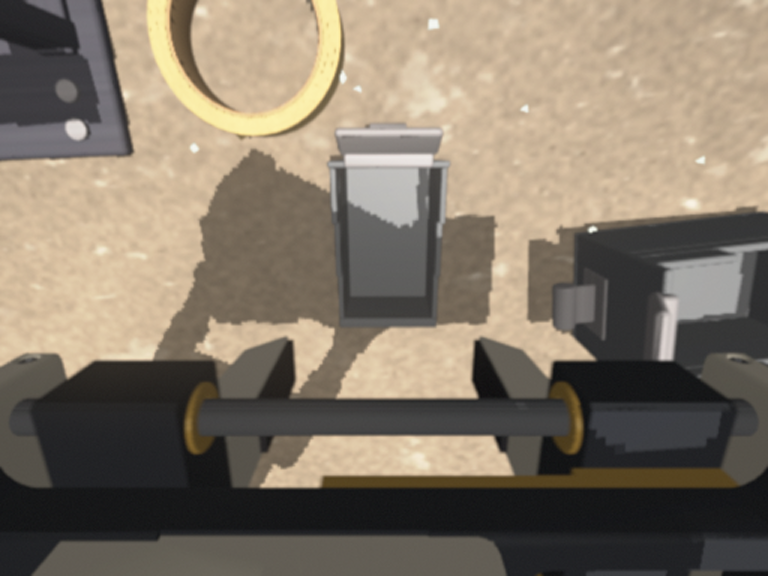

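Call:
{"method": "apply_moves", "body": {"plan": [{"tx":0,"ty":0.001,"tz":0.03,"yaw":0,"grip":1},{"tx":0,"ty":0.001,"tz":0.06,"yaw":0,"grip":1},{"tx":0,"ty":0.001,"tz":0.09,"yaw":0,"grip":1},{"tx":0,"ty":0.001,"tz":0.1,"yaw":0,"grip":1},{"tx":0,"ty":0.001,"tz":0.1,"yaw":0,"grip":1}]}}

```text
time: 6.88
tool_pos: [0.5161, -0.225, 0.0136]
tool_rot: [3.141, -0.001, -0.09]
contact_force: [0.6, -0.8, 0.3]
opening: 0.0919
```

Call:
{"method": "apply_moves", "body": {"plan": [{"tx":0,"ty":0,"tz":0,"yaw":0,"grip":-0.1},{"tx":0,"ty":0,"tz":0,"yaw":0,"grip":0.1},{"tx":0,"ty":0,"tz":0,"yaw":0,"grip":0},{"tx":0,"ty":0,"tz":0,"yaw":0,"grip":0}], "force": 4}}

```text
time: 7.38
tool_pos: [0.5154, -0.2248, 0.013]
tool_rot: [3.141, -0.0, -0.09]
contact_force: [-0.4, -2.1, 0.3]
opening: 0.0567
```

Call:
{"method": "apply_moves", "body": {"plan": [{"tx":0,"ty":0,"tz":0,"yaw":0,"grip":-1},{"tx":0,"ty":0,"tz":0,"yaw":0,"grip":-1},{"tx":0,"ty":0,"tz":0,"yaw":0,"grip":-1},{"tx":0,"ty":0,"tz":0,"yaw":0,"grip":-1}], "force": 4}}

```text
time: 7.88
tool_pos: [0.5154, -0.2248, 0.013]
tool_rot: [3.141, -0.0, -0.09]
contact_force: [-1.1, 0.8, 6.3]
opening: 0.0561
```

Call:
{"method": "apply_moves", "body": {"plan": [{"tx":0.003,"ty":0,"tz":-0.006,"yaw":0,"grip":-1},{"tx":0.006,"ty":0,"tz":-0.012,"yaw":0,"grip":-1},{"tx":0.006,"ty":0,"tz":-0.012,"yaw":0,"grip":-1}], "force": 4}}

```text
time: 8.25
tool_pos: [0.5219, -0.2254, 0.0252]
tool_rot: [3.141, -0.001, -0.09]
contact_force: [0.8, 0.6, 0.3]
opening: 0.056
```

```bash
python3 - <<'E'
from h import *
n="wrist"; im,d=robot.read_camera(n); save("w4",im)
n="scene"; im,d=robot.read_camera(n); cv2.imwrite("pics/s4.png",cv2.resize(im[130:230,250:400,::-1],None,fx=5,fy=5))
s=robot.observe(); print(s["tool_pos"],s["contact_force"],s["torque"],s["opening"])
E
```

```text
[ 0.5217045  -0.22533226  0.02487472] [ 0.76933304 -0.553674   -0.83027232] [ 0.01874037 -0.19771552  0.01076678] 0.055785706729471335
```

View pics/w4.png

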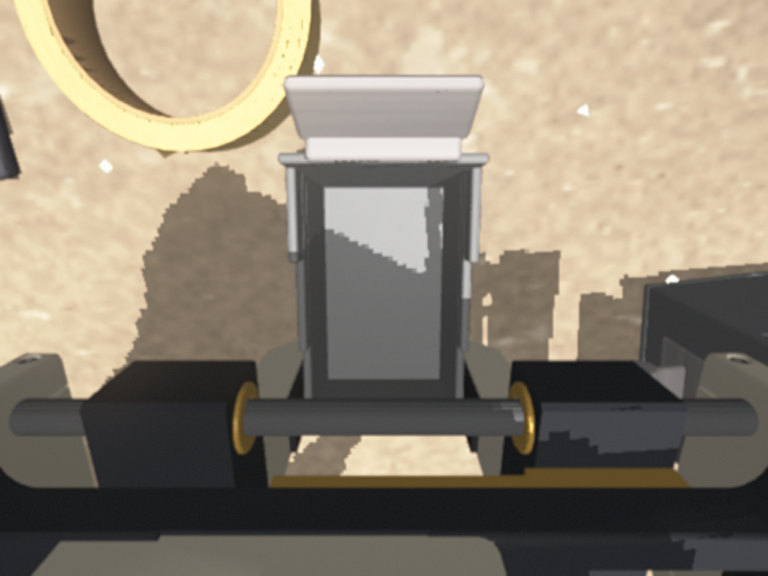

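View pics/s4.png

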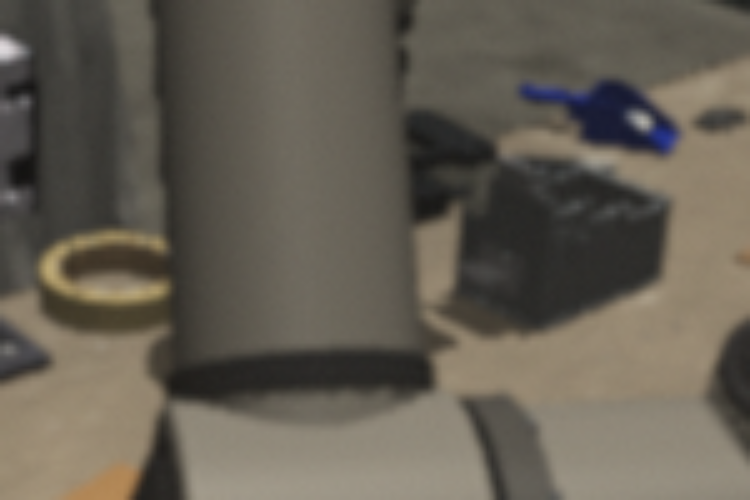

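```bash
cat >> h.py <<'E'
def binpose(tag=None,floor=(190//1,260,225,285)):
    """tilt of the bin in the wrist view, in tool-vertical plane along tool yaw; floor: r0,r1,c0,c1"""
    im,d=robot.read_camera("wrist"); P=cloud("wrist",d); s=robot.observe()
    if tag: save(tag,im); np.savez(tag+".npz",im=im,d=d,P=P)
    r0,r1,c0,c1=floor; q=P[r0:r1,c0:c1].reshape(-1,3)
    m=np.median(q,0); 
    for _ in range(4):
        u,w,vt=np.linalg.svd(q-q.mean(0),full_matrices=False); nrm=vt[2]*np.sign(vt[2][2]); e=(q-q.mean(0))@nrm
        q=q[abs(e)<max(.0015,2*np.median(abs(e)))]
    y=s["tool_rot"][2]; ux=np.array([np.cos(y),np.sin(y),0]); uy=np.array([-ux[1],ux[0],0])
    print("t",round(s["time"],2),"pose",np.round(s["tool_pos"],4),"yaw",round(y,4),"F",np.round(s["contact_force"],1),"open",round(s["opening"],4))
    print("floor normal",np.round(nrm,3),"front-up tilt deg",round(np.degrees(np.arctan2(nrm@ux,nrm[2])),2),"roll",round(np.degrees(np.arctan2(nrm@uy,nrm[2])),2),"n",len(q),"rms",np.sqrt((e**2).mean()))
    return P,nrm
E
python3 - <<'E'
from h import *
binpose("w5",(150,245,222,285))
E
```

```text
t 8.4 pose [ 0.5216 -0.2253  0.0248] yaw -0.0902 F [ 0.9  0.1 -1. ] open 0.0559
floor normal [ 0.143 -0.007  0.99 ] front-up tilt deg 8.2 roll 0.33 n 5076 rms 0.0005724672605319771
```

Call:
{"method": "apply_moves", "body": {"plan": [{"tx":0.004,"ty":0,"tz":-0.006,"yaw":0,"grip":-1},{"tx":0.009,"ty":0,"tz":-0.011,"yaw":0,"grip":-1},{"tx":0.014,"ty":0,"tz":-0.016,"yaw":0,"grip":-1},{"tx":0.02,"ty":0,"tz":-0.02,"yaw":0,"grip":-1},{"tx":0.025,"ty":0,"tz":-0.0235,"yaw":0,"grip":-1},{"tx":0.029,"ty":0,"tz":-0.026,"yaw":0,"grip":-1},{"tx":0.029,"ty":0,"tz":-0.026,"yaw":0,"grip":-1}], "force": 4}}

```text
time: 9.28
tool_pos: [0.5507, -0.2279, 0.0511]
tool_rot: [3.141, -0.001, -0.09]
contact_force: [0.2, 1.3, 1.3]
opening: 0.0559
```

```bash
python3 - <<'E'
from h import *
binpose("w6",(150,245,222,285))
E
```

```text
t 9.32 pose [ 0.5505 -0.2279  0.051 ] yaw -0.0901 F [-1.1  0.7  0.6] open 0.0558
floor normal [ 0.525 -0.046  0.85 ] front-up tilt deg 31.79 roll 0.08 n 5549 rms 0.0005855809182256674
```

View pics/w6.png

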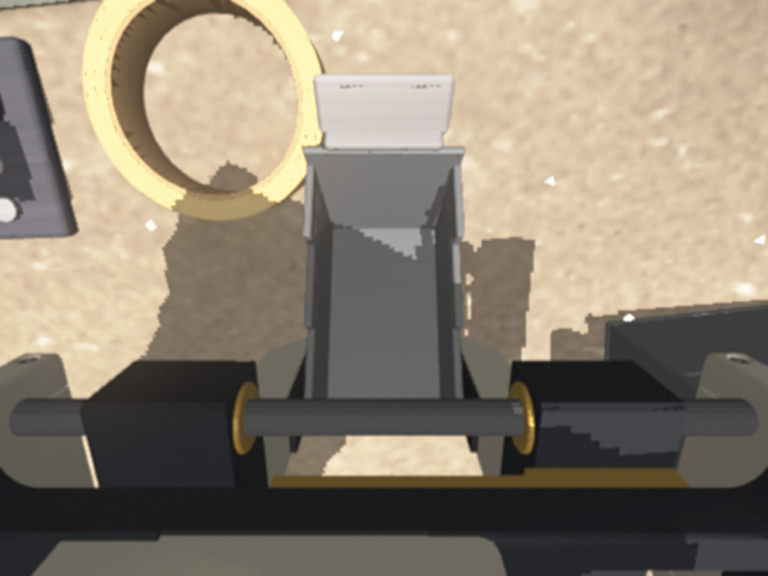

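Call:
{"method": "apply_moves", "body": {"plan": [{"tx":0.003,"ty":0,"tz":-0.002,"yaw":0,"grip":-1},{"tx":0.006,"ty":0,"tz":-0.004,"yaw":0,"grip":-1},{"tx":0.006,"ty":0,"tz":-0.004,"yaw":0,"grip":-1}], "force": 4}}

```text
time: 9.7
tool_pos: [0.5566, -0.2284, 0.0549]
tool_rot: [3.141, -0.001, -0.09]
contact_force: [-0.9, -0.5, 1.1]
opening: 0.0562
```

Call:
{"method": "apply_moves", "body": {"plan": [{"tx":0,"ty":0,"tz":0,"yaw":0,"grip":-1},{"tx":0,"ty":0,"tz":0,"yaw":0,"grip":-1},{"tx":0,"ty":0,"tz":0,"yaw":0,"grip":-1}], "force": 45}}

```text
time: 10.07
tool_pos: [0.5564, -0.2285, 0.0549]
tool_rot: [3.141, -0.001, -0.09]
contact_force: [1.2, 0.1, 1.2]
opening: 0.0558
```

```bash
python3 - <<'E'
from h import *
binpose("w7",(165,245,222,285))
E
```

```text
t 10.12 pose [ 0.5564 -0.2285  0.0549] yaw -0.0903 F [1.4 0.3 1.1] open 0.0559
floor normal [ 0.593 -0.053  0.803] front-up tilt deg 36.55 roll 0.07 n 4759 rms 0.0005841104546523494
```

```bash
python3 - <<'E'
from h import *
rel([.494,.038,.172],-.052)
E
```

```text
pose [ 0.5564 -0.2285  0.0549] rpy [ 3.1413e+00 -9.0000e-04 -9.0300e-02] -> t [-0.0861 -0.2597 -0.1173] yaw -0.0383
```

Call:
{"method": "apply_moves", "body": {"plan": [{"tx":-0.01,"ty":0,"tz":-0.03,"yaw":0,"grip":-1},{"tx":-0.04,"ty":0,"tz":-0.07,"yaw":0,"grip":-1},{"tx":-0.075,"ty":-0.025,"tz":-0.11,"yaw":-0.01,"grip":-1},{"tx":-0.086,"ty":-0.075,"tz":-0.117,"yaw":-0.02,"grip":-1},{"tx":-0.086,"ty":-0.125,"tz":-0.117,"yaw":-0.038,"grip":-1},{"tx":-0.086,"ty":-0.175,"tz":-0.117,"yaw":-0.038,"grip":-1},{"tx":-0.086,"ty":-0.225,"tz":-0.117,"yaw":-0.038,"grip":-1},{"tx":-0.086,"ty":-0.26,"tz":-0.117,"yaw":-0.038,"grip":-1}], "force": 45}}

```text
time: 11.12
tool_pos: [0.4931, 0.0404, 0.1713]
tool_rot: [-3.142, 0.002, -0.051]
contact_force: [-0.4, 0.2, -2.1]
opening: 0.0552
```

Call:
{"method": "apply_moves", "body": {"plan": [{"tx":0,"ty":0,"tz":0,"yaw":0,"grip":-1},{"tx":0,"ty":0,"tz":0,"yaw":0,"grip":-1}]}}

```text
time: 11.38
tool_pos: [0.4935, 0.0379, 0.1713]
tool_rot: [3.141, 0.001, -0.052]
contact_force: [0.7, -0.1, -2.3]
opening: 0.0554
```

```bash
python3 - <<'E'
from h import *
P,n=binpose("w8",(165,245,222,285))
s=robot.observe(); p=s["tool_pos"]; y=s["tool_rot"][2]
F=np.array([.629,.031]); a=-.052; U=np.array([np.cos(a),np.sin(a)]);V=np.array([-U[1],U[0]])
Q=np.stack([(P[...,:2]-F)@U,(P[...,:2]-F)@V,P[...,2]-.1732],-1)
np.set_printoptions(suppress=True,precision=4)
print("TCP rail",(p[:2]-F)@U,(p[:2]-F)@V,p[2]-.1732)
for r in range(30,130,4): print(r,Q[r,235],Q[r,256],Q[r,275])
E
```

```text
t 11.43 pose [0.4936 0.0375 0.1714] yaw -0.0528 F [ 0.6 -0.3 -1.8] open 0.0559
floor normal [ 0.599 -0.031  0.8  ] front-up tilt deg 36.83 roll 0.06 n 4767 rms 0.0005809552850048606
TCP rail -0.1355242182029429 -0.0004962322713882734 -0.0017693433669336567
30 [ 0.019   0.0194 -0.1637] [ 0.019  -0.0022 -0.1639] [ 0.0191 -0.0217 -0.1643]
34 [ 0.0153  0.0195 -0.1637] [ 0.0153 -0.0021 -0.1637] [ 0.0152 -0.0217 -0.1633]
38 [ 0.0116  0.0195 -0.1636] [ 0.0117 -0.0021 -0.164 ] [ 0.0115 -0.0218 -0.1634]
42 [ 0.0077  0.0195 -0.1623] [ 0.0077 -0.0021 -0.1628] [ 0.0079 -0.0219 -0.1636]
46 [ 0.0042  0.0197 -0.1634] [ 0.0041 -0.0021 -0.1631] [ 0.0038 -0.0218 -0.1618]
50 [ 0.0005  0.0198 -0.1637] [ 0.0003 -0.0021 -0.1627] [ 0.0003 -0.022  -0.1632]
54 [-0.0312  0.0086  0.0078] [-0.0312 -0.0016  0.0075] [-0.031  -0.0109  0.0062]
58 [-0.0329  0.0087  0.0073] [-0.0329 -0.0016  0.0073] [-0.0331 -0.0108  0.0088]
62 [-0.0346  0.0088  0.0069] [-0.0348 -0.0016  0.0081] [-0.0348 -0.0109  0.0077]
66 [-0.0364  0.0088  0.0064] [-0.0363 -0.0016  0.0059] [-0.0364 -0.011   0.0066]
70 [-0.0381  0.0089  0.0055] [-0.
[... 488 characters left out ...]
93 -0.0016  0.0017] [-0.0493 -0.0117  0.0005]
98 [-0.0514  0.0094  0.0036] [-0.0514 -0.0016  0.0042] [-0.0514 -0.0116  0.0031]
102 [-0.0533  0.0095  0.0021] [-0.0533 -0.0016  0.0004] [-0.0534 -0.0116  0.0033]
106 [-0.0554  0.0098 -0.0011] [-0.0554 -0.0016 -0.0018] [-0.0554 -0.0119 -0.0004]
110 [-0.0575  0.01   -0.0038] [-0.0553 -0.0011  0.156 ] [-0.0575 -0.0122 -0.0041]
114 [-0.0597  0.0104 -0.008 ] [-0.0597 -0.0016 -0.0058] [-0.0597 -0.0124 -0.0067]
118 [-0.062   0.0105 -0.0096] [-0.062  -0.0016 -0.0088] [-0.062  -0.0127 -0.0096]
122 [-0.0644  0.0108 -0.0126] [-0.0645 -0.0017 -0.0134] [-0.0644 -0.0129 -0.0127]
126 [-0.0669  0.0111 -0.0157] [-0.067  -0.0017 -0.016 ] [-0.067  -0.0132 -0.0162]
```

View pics/w8.png

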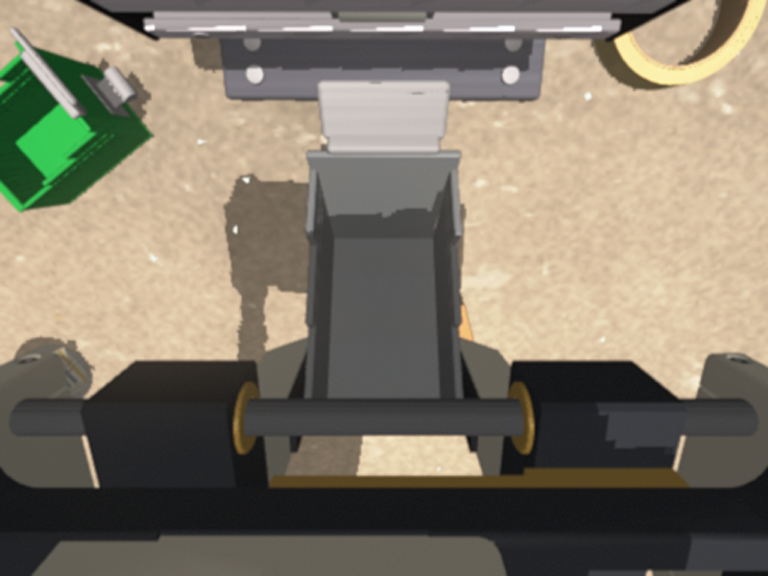

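Call:
{"method": "apply_moves", "body": {"plan": [{"tx":0.015,"ty":-0.001,"tz":0,"yaw":0,"grip":-1},{"tx":0.028,"ty":-0.001,"tz":0,"yaw":0,"grip":-1},{"tx":0.03,"ty":-0.001,"tz":0,"yaw":0,"grip":-1},{"tx":0.033,"ty":-0.001,"tz":0,"yaw":0,"grip":-1}]}}

```text
time: 11.92
tool_pos: [0.5266, 0.0373, 0.1715]
tool_rot: [3.141, 0.001, -0.053]
contact_force: [0.0, -0.3, -1.8]
opening: 0.0554
```

Call:
{"method": "apply_moves", "body": {"plan": [{"tx":0.002,"ty":0,"tz":0,"yaw":0,"grip":-1},{"tx":0.004,"ty":0,"tz":-0.001,"yaw":0,"grip":-1}]}}

```text
time: 12.18
tool_pos: [0.5308, 0.0374, 0.1727]
tool_rot: [3.141, 0.0, -0.052]
contact_force: [0.1, 0.2, -2.5]
opening: 0.0559
```

```bash
python3 - <<'E'
from h import *
P,n=binpose("w9",(165,245,222,285))
s=robot.observe(); p=s["tool_pos"]
F=np.array([.629,.031]); a=-.052; U=np.array([np.cos(a),np.sin(a)]);V=np.array([-U[1],U[0]])
Q=np.stack([(P[...,:2]-F)@U,(P[...,:2]-F)@V,P[...,2]-.1732],-1)
np.set_printoptions(suppress=True,precision=4)
print("TCP rail",(p[:2]-F)@U,(p[:2]-F)@V,p[2]-.1732)
for r in range(0,106,4): print(r,Q[r,235],Q[r,256],Q[r,275])
E
```

```text
t 12.22 pose [0.5312 0.0374 0.1729] yaw -0.0521 F [ 1.4 -0.8 -0.9] open 0.0561
floor normal [ 0.598 -0.03   0.801] front-up tilt deg 36.76 roll 0.07 n 4713 rms 0.0005739606865111285
TCP rail -0.09802878408627184 0.00132058650225461 -0.00027409341920650587
0 [0.0229 0.0088 0.0284] [0.0226 0.0004 0.0293] [ 0.0225 -0.0072  0.0295]
4 [0.0211 0.0088 0.0298] [0.0211 0.0004 0.0298] [ 0.0209 -0.0072  0.0304]
8 [0.0195 0.0088 0.0306] [0.0195 0.0004 0.0305] [ 0.0196 -0.0072  0.0301]
12 [0.0185 0.0089 0.0292] [0.0181 0.0004 0.0305] [ 0.0185 -0.0073  0.0292]
16 [0.0167 0.0088 0.0303] [0.0164 0.0004 0.0317] [ 0.0174 -0.0074  0.028 ]
20 [0.0155 0.0089 0.0295] [0.0157 0.0004 0.029 ] [ 0.0153 -0.0073  0.0305]
24 [0.0139 0.0089 0.0304] [0.014  0.0004 0.03  ] [ 0.0138 -0.0073  0.0306]
28 [0.0127 0.009  0.0295] [0.0124 0.0004 0.0305] [ 0.0128 -0.0075  0.0289]
32 [0.0114 0.0091 0.0289] [0.0112 0.0004 0.0297] [ 0.0109 -0.0074  0.031 ]
36 [0.0095 0.009  0.0307] [0.0098 0.0004 0.0292] [ 0.01   -0.0076  0.0281]
40 [0.0082 0.0091 0.0298] [0.0083 0.0004 0.0293] [ 0.0085 -0.0076  0.0285]
44 [0.0068 0.0091 0.02
[... 533 characters left out ...]
-0.0014  0.0003  0.0062] [-0.0016 -0.0092  0.0077]
76 [-0.0033  0.011   0.0063] [-0.0032  0.0003  0.0046] [-0.0032 -0.0094  0.0051]
80 [-0.0051  0.0111  0.0055] [-0.0051  0.0003  0.0046] [-0.0051 -0.0095  0.0045]
84 [-0.007   0.0111  0.0053] [-0.0069  0.0003  0.0036] [-0.007  -0.0096  0.0043]
88 [-0.0088  0.0114  0.0019] [-0.0089  0.0003  0.004 ] [-0.0088 -0.0097  0.003 ]
92 [-0.0109  0.0113  0.004 ] [-0.0109  0.0003  0.004 ] [-0.0108 -0.0097  0.0028]
96 [-0.0129  0.0113  0.0046] [-0.0129  0.0003  0.0051] [-0.0129 -0.0096  0.0049]
100 [-0.0149  0.0113  0.0055] [-0.0148  0.0003  0.0045] [-0.0148 -0.0097  0.0039]
104 [-0.0168  0.0116  0.002 ] [-0.0168  0.0003  0.0018] [-0.0168 -0.0098  0.0032]
```

View pics/w9.png

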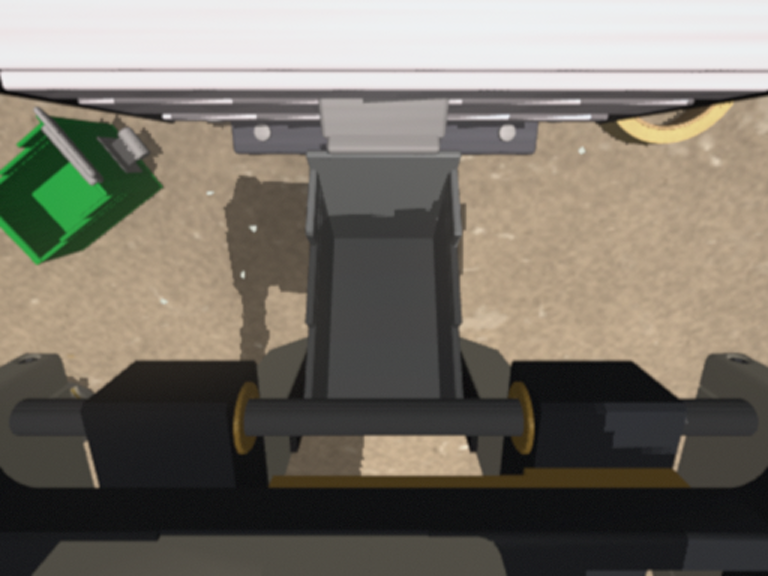

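Call:
{"method": "apply_moves", "body": {"plan": [{"tx":0.004,"ty":0,"tz":-0.0012,"yaw":0,"grip":-1},{"tx":0.007,"ty":0,"tz":-0.0025,"yaw":0,"grip":-1}]}}

```text
time: 12.48
tool_pos: [0.5382, 0.037, 0.1753]
tool_rot: [3.141, -0.0, -0.052]
contact_force: [-0.5, 0.2, -2.6]
opening: 0.0559
```

Call:
{"method": "apply_moves", "body": {"plan": [{"tx":0.003,"ty":0,"tz":-0.001,"yaw":0,"grip":-1},{"tx":0.005,"ty":0,"tz":-0.0018,"yaw":0,"grip":-1}]}}

```text
time: 12.72
tool_pos: [0.5431, 0.0368, 0.177]
tool_rot: [3.141, -0.0, -0.052]
contact_force: [-1.1, -0.4, -2.1]
opening: 0.0557
```

Call:
{"method": "apply_moves", "body": {"plan": [{"tx":0.002,"ty":0,"tz":-0.0005,"yaw":0,"grip":-1}]}}

```text
time: 12.85
tool_pos: [0.545, 0.0367, 0.1775]
tool_rot: [3.142, 0.0, -0.052]
contact_force: [-0.9, 0.7, -2.1]
opening: 0.0556
```

```bash
python3 - <<'E'
from h import *
P,n=binpose("w10",(165,245,222,285))
s=robot.observe(); p=s["tool_pos"]
F=np.array([.629,.031]); a=-.052; U=np.array([np.cos(a),np.sin(a)]);V=np.array([-U[1],U[0]])
Q=np.stack([(P[...,:2]-F)@U,(P[...,:2]-F)@V,P[...,2]-.1732],-1)
np.set_printoptions(suppress=True,precision=4)
print("TCP rail",(p[:2]-F)@U,(p[:2]-F)@V,p[2]-.1732)
for r in range(72,120,3): print(r,Q[r,235],Q[r,256],Q[r,275])
E
```

```text
t 12.9 pose [0.5452 0.0366 0.1776] yaw -0.0522 F [-0.3 -0.5 -1.7] open 0.0555
floor normal [0.245 0.969 0.028] front-up tilt deg 81.9 roll 88.38 n 4655 rms 0.012422080501043126
TCP rail -0.08394293403627857 0.001283727331546691 0.004378705777880076
72 [0.0106 0.0096 0.0299] [0.0107 0.0003 0.0287] [ 0.0106 -0.0081  0.03  ]
75 [0.0094 0.0097 0.0292] [0.0093 0.0003 0.0306] [ 0.0094 -0.0082  0.0293]
78 [0.0082 0.0097 0.0294] [0.0081 0.0003 0.0301] [ 0.0081 -0.0081  0.0302]
81 [0.0069 0.0097 0.0294] [0.0069 0.0003 0.0299] [ 0.0069 -0.0082  0.0297]
84 [0.0057 0.0098 0.0287] [0.0057 0.0003 0.0281] [ 0.0057 -0.0083  0.0291]
87 [0.0043 0.0096 0.0313] [0.0044 0.0003 0.029 ] [ 0.0043 -0.0082  0.0304]
90 [0.0031 0.0098 0.0291] [0.0031 0.0003 0.029 ] [ 0.0031 -0.0083  0.0289]
93 [0.0018 0.0097 0.0305] [0.0018 0.0003 0.0296] [ 0.0018 -0.0083  0.0294]
96 [0.0006 0.0099 0.0285] [0.0006 0.0003 0.0294] [ 0.0006 -0.0083  0.0294]
99 [-0.0003  0.0112  0.0098] [-0.0002  0.0002  0.0081] [-0.0003 -0.0097  0.0099]
102 [-0.0017  0.0113  0.0087] [-0.0017  0.0002  0.0084] [-0.0018 -0.0098  0.009 ]
105 [-0.0032  0.0115  0.0065] [-0.0032  0.0002  0.0058] [-0.0033 -0.01    0.0065]
108 [-0.0048  0.0116  0.0061] [-0.0048  0.0002  0.0045] [-0.0048 -0.0102  0.0035]
111 [-0.0064  0.0119  0.0021] [-0.0064  0.0002  0.0019] [-0.0064 -0.0104  0.0016]
114 [-0.0081  0.0121 -0.0001] [-0.0081  0.0002 -0.0005] [-0.0081 -0.0105  0.0011]
117 [-0.0098  0.0123 -0.0027] [-0.0098  0.0002 -0.0019] [-0.0098 -0.0108 -0.0031]
```

Call:
{"method": "apply_moves", "body": {"plan": [{"tx":0,"ty":0,"tz":0.002,"yaw":0,"grip":-1},{"tx":0,"ty":0,"tz":0.004,"yaw":0,"grip":-1}]}}

```text
time: 13.15
tool_pos: [0.545, 0.0367, 0.1736]
tool_rot: [3.141, -0.001, -0.052]
contact_force: [-1.7, -0.3, 5.3]
opening: 0.0557
```

Call:
{"method": "apply_moves", "body": {"plan": [{"tx":0,"ty":0,"tz":0.001,"yaw":0,"grip":-1},{"tx":0,"ty":0,"tz":0.002,"yaw":0,"grip":-1},{"tx":0,"ty":0,"tz":0.003,"yaw":0,"grip":-1}], "force": 5}}

```text
time: 13.52
tool_pos: [0.5448, 0.0367, 0.1704]
tool_rot: [3.141, 0.0, -0.052]
contact_force: [-0.7, 0.5, -0.5]
opening: 0.0561
```

```bash
python3 - <<'E'
from h import *
P,n=binpose("w11",(180,235,225,280))
E
```

```text
t 13.57 pose [0.5448 0.0367 0.1703] yaw -0.0522 F [-0.2 -1.  -0.6] open 0.056
floor normal [ 0.559 -0.028  0.828] front-up tilt deg 34.06 roll 0.09 n 2921 rms 0.000604207497469714
```

View pics/w11.png

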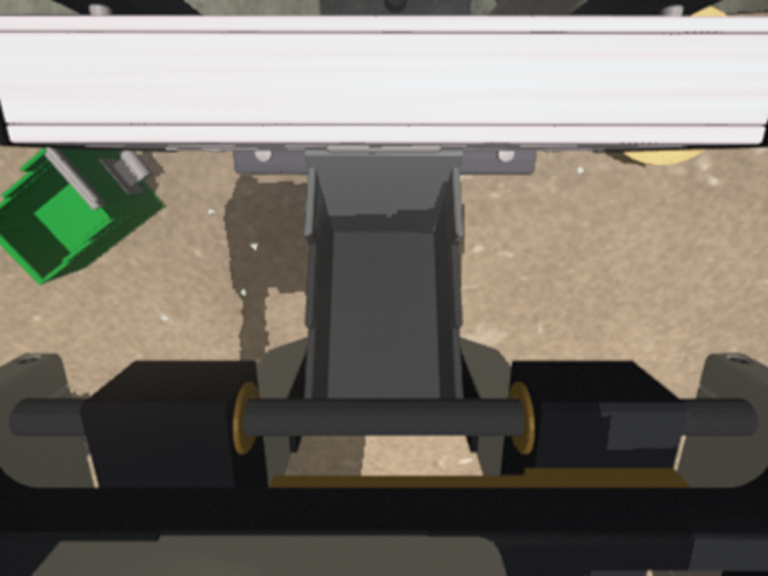

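Call:
{"method": "apply_moves", "body": {"plan": [{"tx":-0.0005,"ty":0,"tz":0.004,"yaw":0,"grip":-1},{"tx":-0.001,"ty":0,"tz":0.008,"yaw":0,"grip":-1},{"tx":-0.001,"ty":0,"tz":0.012,"yaw":0,"grip":-1},{"tx":-0.001,"ty":0,"tz":0.016,"yaw":0,"grip":-1},{"tx":-0.001,"ty":0,"tz":0.02,"yaw":0,"grip":-1}], "force": 5}}

```text
time: 14.2
tool_pos: [0.5439, 0.0367, 0.1502]
tool_rot: [3.142, -0.0, -0.052]
contact_force: [1.1, -0.3, -0.7]
opening: 0.0562
```

```bash
python3 - <<'E'
from h import *
P,n=binpose("w12",(180,235,225,280))
E
```

```text
t 14.25 pose [0.5438 0.0367 0.1497] yaw -0.0523 F [ 0.7 -1.2 -1.1] open 0.0559
floor normal [ 0.369 -0.007  0.93 ] front-up tilt deg 21.62 roll 0.76 n 2502 rms 0.0005721754465725981
```

View pics/w12.png

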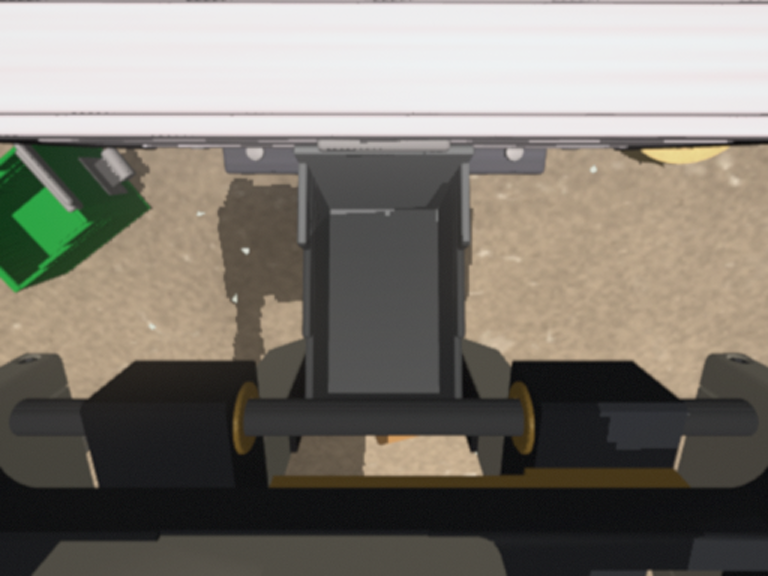

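Call:
{"method": "apply_moves", "body": {"plan": [{"tx":0.0005,"ty":0,"tz":0.004,"yaw":0,"grip":-1},{"tx":0.001,"ty":0,"tz":0.008,"yaw":0,"grip":-1},{"tx":0.0015,"ty":0,"tz":0.012,"yaw":0,"grip":-1},{"tx":0.002,"ty":0,"tz":0.0155,"yaw":0,"grip":-1}], "force": 5}}

```text
time: 14.75
tool_pos: [0.5444, 0.0368, 0.1343]
tool_rot: [3.142, 0.004, -0.052]
contact_force: [-6.1, -0.3, 1.2]
opening: 0.0558
```

```bash
python3 - <<'E'
from h import *
P,n=binpose("w13",(180,235,225,280))
E
```

```text
t 14.8 pose [0.5442 0.0368 0.1338] yaw -0.0521 F [-5.9 -0.6 -0.4] open 0.056
floor normal [ 0.201 -0.01   0.98 ] front-up tilt deg 11.61 roll 0.05 n 2889 rms 0.0005896389948541804
```

View pics/w13.png

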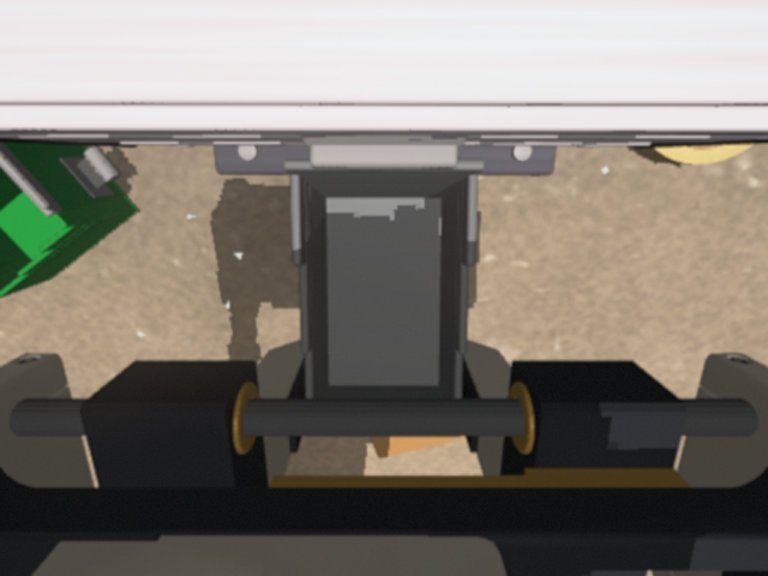

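```bash
python3 - <<'E'
from h import *
P=np.load("w13.npz")["P"]; im=np.load("w13.npz")["im"]
cv2.imwrite("pics/crop13.png",cv2.resize(im[70:150,180:330,::-1],None,fx=5,fy=5,interpolation=cv2.INTER_CUBIC))
F=np.array([.629,.031]); a=-.052; U=np.array([np.cos(a),np.sin(a)]);V=np.array([-U[1],U[0]])
Q=np.stack([(P[...,:2]-F)@U,(P[...,:2]-F)@V,P[...,2]-.1732],-1)
np.set_printoptions(suppress=True,precision=4)
for r in range(64,124,2): print(r,Q[r,235],Q[r,256],Q[r,275])
E
```

```text
64 [0.0074 0.0067 0.0282] [0.0074 0.0005 0.0285] [ 0.0073 -0.0051  0.0289]
66 [0.0068 0.0067 0.0288] [0.0068 0.0005 0.0289] [ 0.0068 -0.0051  0.0291]
68 [0.0061 0.0067 0.0297] [0.0063 0.0005 0.0287] [ 0.0063 -0.0052  0.0283]
70 [0.0057 0.0067 0.0291] [0.0057 0.0005 0.0284] [ 0.0057 -0.0052  0.0286]
72 [0.0051 0.0067 0.0289] [0.0052 0.0005 0.0285] [ 0.005  -0.0051  0.0301]
74 [0.0045 0.0067 0.0302] [0.0047 0.0005 0.0283] [ 0.0046 -0.0052  0.0289]
76 [0.004  0.0068 0.0292] [0.004  0.0005 0.0289] [ 0.0041 -0.0052  0.0287]
78 [0.0035 0.0068 0.0291] [0.0035 0.0005 0.0291] [ 0.0035 -0.0052  0.0289]
80 [0.003  0.0069 0.0279] [0.0029 0.0005 0.0291] [ 0.0029 -0.0052  0.0293]
82 [0.0023 0.0067 0.03  ] [0.0023 0.0005 0.0301] [ 0.0024 -0.0052  0.0292]
84 [0.0018 0.0068 0.0292] [0.0019 0.0005 0.0279] [ 0.0017 -0.0052  0.0299]
86 [0.0013 0.0068 0.0288] [0.0013 0.0005 0.0287] [ 0.0012 -0.0052  0.0295]
88 [0.0009 0.0072 0.0243] [0.001  0.0005 0.0233] [ 0.0009 -0.0055  0.0247]
90 [0.0009 0.008  0.0121] [0.0009 0.0004 0.0128] [-0.0042  0.0007  0.118 ]
92 [0.0006 0.0086 0.0037] [0.0005 0.0004 0.0047] [
[... 551 characters left out ...]
6  0.0004  0.0023] [-0.0046 -0.0071  0.0029]
108 [-0.0054  0.0087  0.0042] [-0.0054  0.0004  0.0037] [-0.0054 -0.0071  0.0039]
110 [-0.0062  0.0089  0.0017] [-0.0062  0.0004  0.0006] [-0.0062 -0.0073  0.0015]
112 [-0.0069  0.0089  0.0016] [-0.0069  0.0004  0.0018] [-0.0069 -0.0073  0.002 ]
114 [-0.0078  0.0092 -0.0024] [-0.0078  0.0004 -0.0022] [-0.0079 -0.0076 -0.0024]
116 [-0.0088  0.0095 -0.0065] [-0.0088  0.0004 -0.0073] [-0.0088 -0.0078 -0.006 ]
118 [-0.0099  0.01   -0.0123] [-0.0099  0.0004 -0.0123] [-0.0099 -0.0083 -0.0124]
120 [-0.011   0.0103 -0.0173] [-0.0111  0.0004 -0.0174] [-0.0111 -0.0087 -0.0181]
122 [-0.0123  0.0108 -0.0239] [-0.0123  0.0003 -0.0237] [-0.0124 -0.0091 -0.0239]
```

View pics/crop13.png

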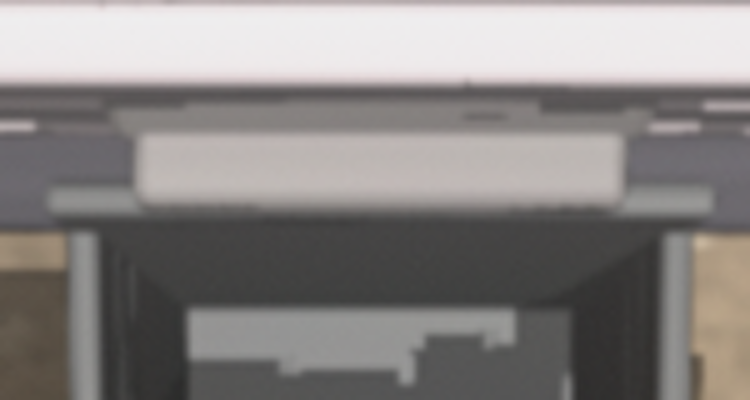

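Call:
{"method": "apply_moves", "body": {"plan": [{"tx":0.001,"ty":0,"tz":0.002,"yaw":0,"grip":-1},{"tx":0.002,"ty":0,"tz":0.004,"yaw":0,"grip":-1}], "force": 9}}

```text
time: 15.05
tool_pos: [0.5453, 0.0367, 0.1301]
tool_rot: [3.142, 0.006, -0.052]
contact_force: [-10.1, 0.6, 3.7]
opening: 0.0563
```

Call:
{"method": "apply_moves", "body": {"plan": [{"tx":0,"ty":0,"tz":0.002,"yaw":0,"grip":-1},{"tx":0.0005,"ty":0,"tz":0.004,"yaw":0,"grip":-1}], "force": 9}}

```text
time: 15.3
tool_pos: [0.5457, 0.0367, 0.1263]
tool_rot: [3.141, 0.006, -0.052]
contact_force: [-10.5, 1.0, 6.0]
opening: 0.0559
```

```bash
python3 - <<'E'
from h import *
P,n=binpose("w14",(180,235,225,280))
F=np.array([.629,.031]); a=-.052; U=np.array([np.cos(a),np.sin(a)]);V=np.array([-U[1],U[0]])
Q=np.stack([(P[...,:2]-F)@U,(P[...,:2]-F)@V,P[...,2]-.1732],-1)
np.set_printoptions(suppress=True,precision=4)
for r in range(80,124,3): print(r,Q[r,256])
E
```

```text
t 15.35 pose [0.5456 0.0367 0.1261] yaw -0.052 F [-10.1   0.3   4.9] open 0.0555
floor normal [ 0.153 -0.006  0.988] front-up tilt deg 8.83 roll 0.14 n 2934 rms 0.0005926896047556598
80 [0.0039 0.0006 0.0286]
83 [0.0031 0.0006 0.0291]
86 [0.0022 0.0006 0.0304]
89 [0.0018 0.0005 0.0235]
92 [0.0017 0.0005 0.0055]
95 [0.0007 0.0005 0.0037]
98 [-0.0003  0.0005  0.0026]
101 [-0.0013  0.0005  0.0006]
104 [-0.0024  0.0005 -0.0015]
107 [-0.0035  0.0005 -0.0002]
110 [-0.0046  0.0005 -0.0009]
113 [-0.0057  0.0005 -0.0008]
116 [-0.0068  0.0005 -0.0009]
119 [-0.0079  0.0005 -0.0004]
122 [-0.0096  0.0004 -0.0097]
```

Call:
{"method": "apply_moves", "body": {"plan": [{"tx":0,"ty":0,"tz":-0.005,"yaw":0,"grip":-1},{"tx":0,"ty":0,"tz":-0.01,"yaw":0,"grip":-1},{"tx":0,"ty":0,"tz":-0.015,"yaw":0,"grip":-1},{"tx":0,"ty":0,"tz":-0.02,"yaw":0,"grip":-1},{"tx":0,"ty":0,"tz":-0.024,"yaw":0,"grip":-1},{"tx":0,"ty":0,"tz":-0.024,"yaw":0,"grip":-1}], "force": 4}}

```text
time: 16.1
tool_pos: [0.5489, 0.0365, 0.1516]
tool_rot: [3.142, -0.002, -0.052]
contact_force: [0.1, 0.1, -1.5]
opening: 0.0557
```

```bash
cat >> h.py <<'E'
def ridge(P,r0=80,r1=130,st=3):
    F=np.array([.629,.031]); a=-.052; U=np.array([np.cos(a),np.sin(a)]);V=np.array([-U[1],U[0]])
    Q=np.stack([(P[...,:2]-F)@U,(P[...,:2]-F)@V,P[...,2]-.1732],-1)
    p=robot.observe()["tool_pos"]; print("TCP rail mm",np.round([1000*(p[:2]-F)@U,1000*(p[:2]-F)@V,1000*(p[2]-.1732)],1))
    for r in range(r0,r1,st): print(r,np.round(1000*np.median(Q[r,246:266],0),1), end=" ")
    print()
E
python3 - <<'E'
from h import *
P,n=binpose("w15",(180,235,225,280)); ridge(P)
E
```

```text
t 16.15 pose [0.5489 0.0365 0.1514] yaw -0.0522 F [ 0.7 -0.1 -0.7] open 0.056
floor normal [-0.721 -0.651  0.237] front-up tilt deg -70.9 roll -70.96 n 1906 rms 0.006604331446061068
TCP rail mm [-80.3   1.3 -21.8]
80 [ 8.8  0.6 29.4] 83 [ 7.7  0.6 29.6] 86 [ 6.7  0.6 29.5] 89 [ 5.7  0.6 29.6] 92 [ 4.7  0.6 29. ] 95 [ 3.7  0.6 29.2] 98 [ 2.6  0.6 29.8] 101 [ 1.6  0.6 29.6] 104 [ 0.5  0.6 29.3] 107 [-0.6  0.5  5.1] 110 [-1.9  0.5  5.2] 113 [-3.3  0.5  1.2] 116 [-4.7  0.5 -0.7] 119 [-6.2  0.5 -4.8] 122 [-7.9  0.5 -8.7] 125 [ -9.7   0.5 -13.1] 128 [-11.5   0.5 -17.3]
```

View pics/w15.png

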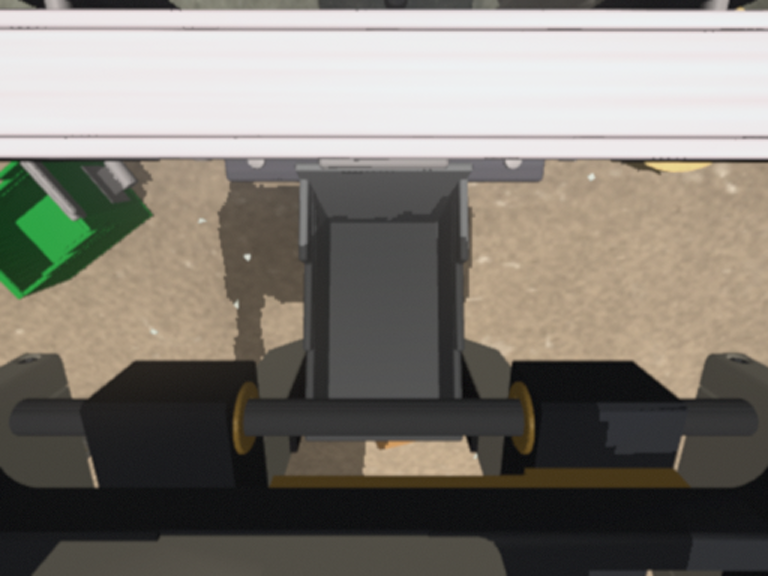

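```bash
cat >> h.py <<'E'
def tilt(P,r0=185,r1=240,c=(235,275)):
    F=np.array([.629,.031]); a=-.052; U=np.array([np.cos(a),np.sin(a)])
    x=np.median((P[r0:r1,c[0]:c[1],:2]-F)@U,1); z=np.median(P[r0:r1,c[0]:c[1],2],1)
    l=cv2.fitLine(np.stack([x,z],1).astype(np.float32),cv2.DIST_HUBER,0,.001,.001).ravel()
    t=-np.degrees(np.arctan(l[1]/l[0])); th=np.radians(t)
    # floor plane height -> bin model: floor thickness unknown; report floor line at mid
    print("tilt",round(t,2),"floor pt mm",np.round([1000*l[2],1000*(l[3]-.1732)],1)); return t
E
python3 - <<'E'
from h import *
for f in (6,8,11,12,13,14,15):
    P=np.load(f"w{f}.npz")["P"]; print(f); tilt(P)
E
```

```text
6
tilt 31.8 floor pt mm [ -55.9 -145.9]
8
tilt 36.73 floor pt mm [-127.   -28.6]
11
tilt 34.0 floor pt mm [-76.8 -27.4]
12
tilt 20.98 floor pt mm [-74.8 -42.9]
13
tilt 11.67 floor pt mm [-72.9 -55.6]
14
tilt 8.95 floor pt mm [-69.3 -62.7]
15
tilt 22.21 floor pt mm [-70.4 -43.1]
```

Call:
{"method": "apply_moves", "body": {"plan": [{"tx":0,"ty":0,"tz":0,"yaw":0,"grip":-1},{"tx":0.001,"ty":0,"tz":0,"yaw":0,"grip":-1},{"tx":0.002,"ty":0,"tz":0,"yaw":0,"grip":-1}], "force": 20}}

```text
time: 16.52
tool_pos: [0.5499, 0.0365, 0.151]
tool_rot: [3.141, 0.001, -0.052]
contact_force: [-2.7, -0.0, 0.0]
opening: 0.0563
```

Call:
{"method": "apply_moves", "body": {"plan": [{"tx":0,"ty":0,"tz":0.003,"yaw":0,"grip":-1},{"tx":0.0005,"ty":0,"tz":0.006,"yaw":0,"grip":-1}], "force": 20}}

```text
time: 16.77
tool_pos: [0.5511, 0.0364, 0.145]
tool_rot: [3.142, -0.001, -0.052]
contact_force: [-3.2, 0.7, 6.6]
opening: 0.0557
```

```bash
python3 - <<'E'
from h import *
P,n=binpose("w16",(180,235,225,280)); tilt(P); ridge(P,92,130,2)
E
```

```text
t 16.82 pose [0.5507 0.0364 0.1446] yaw -0.0522 F [-2.   0.3  2.2] open 0.0561
floor normal [ 0.305 -0.012  0.952] front-up tilt deg 17.79 roll 0.21 n 2707 rms 0.0005978164356735689
tilt 18.27 floor pt mm [-69.9 -47.5]
TCP rail mm [-78.5   1.3 -28.6]
92 [ 6.3  0.7 29.2] 94 [ 5.7  0.6 28.9] 96 [ 5.   0.6 29. ] 98 [ 4.4  0.7 29.1] 100 [ 3.7  0.6 29. ] 102 [ 3.1  0.6 29.3] 104 [ 2.4  0.6 29.1] 106 [ 1.7  0.6 29. ] 108 [ 1.1  0.6 28.9] 110 [ 0.4  0.6 28.5] 112 [-0.7  0.6  4.4] 114 [-1.6  0.6  3.6] 116 [-2.6  0.6  0.5] 118 [-3.5  0.6 -2.4] 120 [-4.6  0.6 -5.4] 122 [-5.7  0.6 -8.6] 124 [ -6.8   0.5 -12.3] 126 [ -8.1   0.5 -16.4] 128 [ -9.3   0.5 -19.8]
```

Call:
{"method": "apply_moves", "body": {"plan": [{"tx":0.0005,"ty":0,"tz":0.003,"yaw":0,"grip":-1},{"tx":0.001,"ty":0,"tz":0.0055,"yaw":0,"grip":-1}], "force": 20}}

```text
time: 17.08
tool_pos: [0.5506, 0.0364, 0.1397]
tool_rot: [3.141, 0.003, -0.052]
contact_force: [-8.4, 0.6, 9.7]
opening: 0.0559
```

Call:
{"method": "apply_moves", "body": {"plan": [{"tx":0.0008,"ty":0,"tz":0.0025,"yaw":0,"grip":-1},{"tx":0.0015,"ty":0,"tz":0.005,"yaw":0,"grip":-1}], "force": 20}}

```text
time: 17.32
tool_pos: [0.5503, 0.0365, 0.134]
tool_rot: [3.141, 0.007, -0.052]
contact_force: [-11.8, 0.1, 4.4]
opening: 0.0559
```

```bash
python3 - <<'E'
from h import *
P,n=binpose("w17",(180,235,225,280)); tilt(P); ridge(P,92,130,2)
E
```

```text
t 17.38 pose [0.5499 0.0365 0.1332] yaw -0.052 F [-10.4   0.9   2.7] open 0.0564
floor normal [ 0.2   -0.009  0.98 ] front-up tilt deg 11.54 roll 0.09 n 2890 rms 0.0005845570998972475
tilt 11.83 floor pt mm [-63.8 -57.8]
TCP rail mm [-79.3   1.4 -40. ]
92 [ 5.5  0.7 28.7] 94 [ 4.9  0.7 28.7] 96 [ 4.4  0.7 28.7] 98 [ 3.8  0.7 29. ] 100 [ 3.2  0.7 28.6] 102 [ 2.6  0.7 28.8] 104 [ 2.1  0.7 28.4] 106 [1.3 0.7 3.4] 108 [0.5 0.7 2.4] 110 [-0.3  0.7  1.3] 112 [-1.   0.7  1.4] 114 [-1.8  0.7  1.7] 116 [-2.6  0.7  1.6] 118 [-3.3  0.7  2.3] 120 [-4.1  0.7  2.2] 122 [-4.9  0.7  1.9] 124 [-5.7  0.8  1.6] 126 [-6.9  0.7 -2.9] 128 [-8.2  0.8 -9.2]
```

Call:
{"method": "apply_moves", "body": {"plan": [{"tx":-0.001,"ty":0,"tz":0,"yaw":0,"grip":-1},{"tx":-0.002,"ty":0,"tz":0,"yaw":0,"grip":-0.2},{"tx":-0.002,"ty":0,"tz":0,"yaw":0,"grip":0.4},{"tx":-0.002,"ty":0,"tz":0,"yaw":0,"grip":0.7},{"tx":-0.002,"ty":0,"tz":0,"yaw":0,"grip":0.8}], "force": 5}}

```text
time: 18.0
tool_pos: [0.5518, 0.0363, 0.1346]
tool_rot: [3.141, -0.001, -0.052]
contact_force: [-0.1, -1.0, -0.7]
opening: 0.0788
```

```bash
python3 - <<'E'
from h import *
P,n=binpose("w18",(180,235,225,280)); tilt(P); ridge(P,92,130,2)
E
```

```text
t 18.05 pose [0.5517 0.0363 0.1346] yaw -0.0522 F [-0.1 -0.3 -0. ] open 0.0808
floor normal [ 0.191 -0.009  0.981] front-up tilt deg 11.04 roll 0.06 n 2838 rms 0.0005957923981536277
tilt 11.01 floor pt mm [-64.6 -58.4]
TCP rail mm [-77.5   1.3 -38.6]
92 [ 6.7  0.5 29.8] 94 [ 6.1  0.5 29.5] 96 [ 5.6  0.5 29.1] 98 [ 5.   0.5 28.5] 100 [ 4.4  0.5 29.3] 102 [ 3.8  0.5 29.5] 104 [ 3.2  0.5 29.5] 106 [ 2.6  0.5 29.7] 108 [ 2.   0.5 29.6] 110 [ 1.4  0.5 29.4] 112 [ 0.8  0.5 29.5] 114 [ 0.2  0.5 29. ] 116 [-1.2  0.5  3.9] 118 [-2.   0.5  2.9] 120 [-2.8  0.5  2.1] 122 [-3.7  0.5  1.9] 124 [-4.4  0.5  2.2] 126 [-5.2  0.5  2.6] 128 [-6.   0.5  2.4]
```

View pics/w18.png

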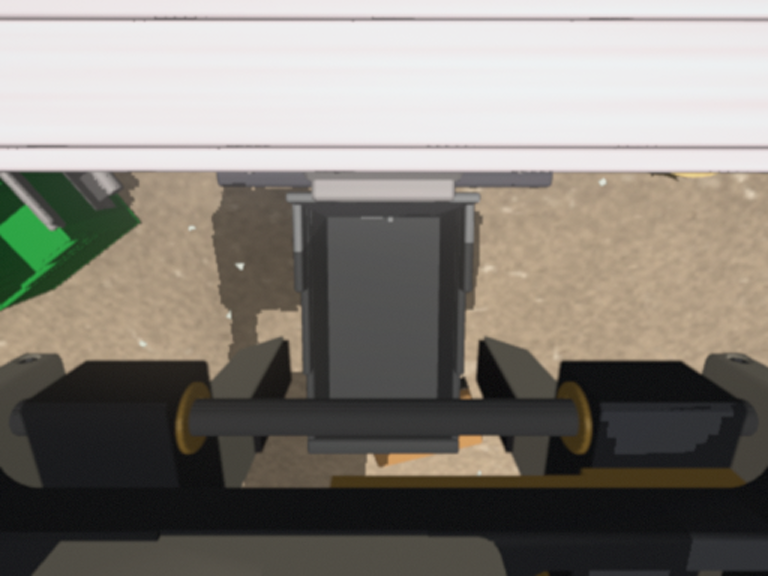

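Call:
{"method": "apply_moves", "body": {"plan": [{"tx":0,"ty":0,"tz":-0.02,"yaw":0,"grip":0.9},{"tx":0,"ty":0,"tz":-0.045,"yaw":0,"grip":0.9},{"tx":-0.01,"ty":0,"tz":-0.055,"yaw":0,"grip":-1},{"tx":-0.0195,"ty":0.001,"tz":-0.055,"yaw":0,"grip":-1},{"tx":-0.0195,"ty":0.001,"tz":-0.055,"yaw":0,"grip":-1},{"tx":-0.0195,"ty":0.001,"tz":-0.055,"yaw":0,"grip":-1},{"tx":-0.0195,"ty":0.001,"tz":-0.055,"yaw":0,"grip":-1},{"tx":-0.0195,"ty":0.001,"tz":-0.055,"yaw":0,"grip":-1}], "force": 10}}

```text
time: 19.05
tool_pos: [0.5319, 0.0363, 0.1892]
tool_rot: [3.142, 0.0, -0.052]
contact_force: [0.3, 0.7, 0.3]
opening: 0.0318
```

```bash
python3 - <<'E'
from h import *
im,d=robot.read_camera("wrist"); save("w19",im); P=cloud("wrist",d); np.savez("w19.npz",P=P,im=im)
s=robot.observe(); print(s["time"],s["tool_pos"],s["opening"],s["contact_force"]); ridge(P,130,250,6)
E
```

```text
19.1 [0.53191081 0.03634795 0.18924673] 0.027946828193632714 [-0.22501532  0.07768751  0.73694641]
TCP rail mm [-97.2   0.3  16. ]
130 [-36.4  -0.6 -63.8] 136 [-41.2  -0.6 -62.6] 142 [-46.2  -0.6 -62. ] 148 [-51.1  -0.6 -60.6] 154 [-56.1  -0.6 -60.1] 160 [-61.   -0.5 -58.8] 166 [-66.   -0.5 -57.8] 172 [-71.1  -0.5 -57.1] 178 [-76.1  -0.5 -56. ] 184 [-81.2  -0.5 -55. ] 190 [-86.3  -0.5 -54.2] 196 [-91.4  -0.5 -52.9] 202 [-96.7  -0.5 -52.3] 208 [-101.6   -0.5  -50.8] 214 [-101.9   -0.5  -37.6] 220 [-95.3  -0.5  -9.6] 226 [-99.2  -0.5  -7.8] 232 [-179.3   -0.6 -165.4] 238 [-180.5   -0.6 -150. ] 244 [-187.7   -0.6 -147.2]
```

View pics/w19.png

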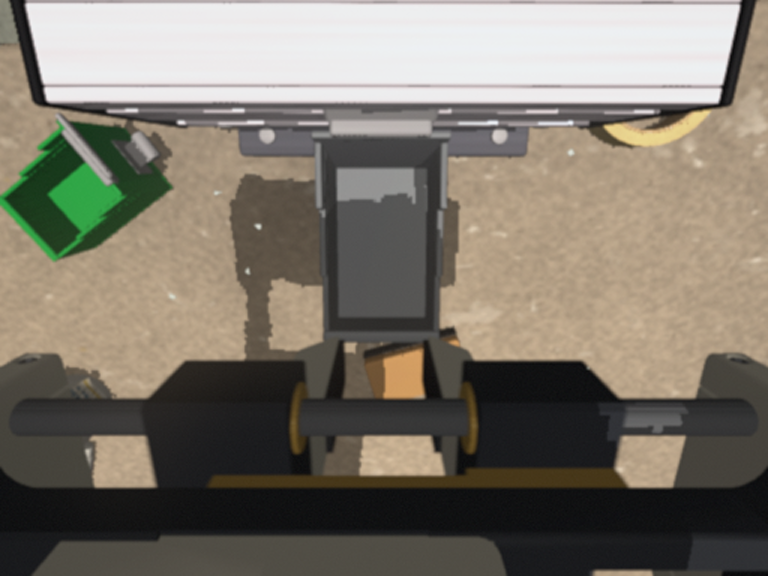

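Call:
{"method": "apply_moves", "body": {"plan": [{"tx":0,"ty":0,"tz":0.005,"yaw":0,"grip":-1},{"tx":0,"ty":0,"tz":0.01,"yaw":0,"grip":-1},{"tx":0,"ty":0,"tz":0.018,"yaw":0,"grip":-1},{"tx":0,"ty":0,"tz":0.023,"yaw":0,"grip":-1}]}}

```text
time: 19.6
tool_pos: [0.5315, 0.0364, 0.1657]
tool_rot: [3.142, 0.001, -0.052]
contact_force: [-0.4, 0.2, 1.1]
opening: 0.0005
```

Call:
{"method": "apply_moves", "body": {"plan": [{"tx":0,"ty":0,"tz":0.003,"yaw":0,"grip":-1}]}}

```text
time: 19.73
tool_pos: [0.5315, 0.0364, 0.163]
tool_rot: [3.141, 0.001, -0.052]
contact_force: [-1.2, 1.1, 2.5]
opening: 0.0003
```

Call:
{"method": "apply_moves", "body": {"plan": [{"tx":0,"ty":0,"tz":0.003,"yaw":0,"grip":-1}]}}

```text
time: 19.85
tool_pos: [0.5315, 0.0364, 0.1605]
tool_rot: [3.142, 0.001, -0.052]
contact_force: [-4.0, 0.4, 4.3]
opening: 0.0006
```

Call:
{"method": "apply_moves", "body": {"plan": [{"tx":0.0005,"ty":0,"tz":0.003,"yaw":0,"grip":-1}]}}

```text
time: 19.98
tool_pos: [0.5318, 0.0364, 0.1576]
tool_rot: [3.141, 0.001, -0.052]
contact_force: [-4.8, 0.1, 5.1]
opening: 0.0007
```

Call:
{"method": "apply_moves", "body": {"plan": [{"tx":0.001,"ty":0,"tz":0.003,"yaw":0,"grip":-1}]}}

```text
time: 20.1
tool_pos: [0.5338, 0.0363, 0.1544]
tool_rot: [3.141, -0.001, -0.052]
contact_force: [0.4, -0.2, -0.3]
opening: 0.0008
```

Call:
{"method": "apply_moves", "body": {"plan": [{"tx":0.001,"ty":0,"tz":0.003,"yaw":0,"grip":-1}]}}

```text
time: 20.23
tool_pos: [0.5348, 0.0362, 0.1513]
tool_rot: [3.141, -0.001, -0.052]
contact_force: [0.4, 0.1, 0.1]
opening: 0.0005
```

```bash
python3 - <<'E'
from h import *
im,d=robot.read_camera("wrist"); save("w20",im); P=cloud("wrist",d); np.savez("w20.npz",P=P,im=im)
s=robot.observe(); print(s["time"],s["tool_pos"],s["contact_force"]); tilt(P,150,190); ridge(P,80,150,3)
E
```

```text
20.275 [0.53460541 0.03616366 0.15083093] [-0.68767047  0.62573136  0.11470337]
tilt 1.17 floor pt mm [ -83.6 -169.7]
TCP rail mm [-94.5   0.3 -22.4]
80 [  1.9  -0.4 -58.9] 83 [  0.1  -0.6 -59.4] 86 [   5.    -0.8 -163.9] 89 [   2.2   -0.7 -163.6] 92 [  -0.7   -0.7 -163.8] 95 [  -3.6   -0.7 -164. ] 98 [  -6.9   -0.7 -147.7] 101 [  -9.7   -0.6 -145.2] 104 [-12.9  -0.6 -85. ] 107 [-15.1  -0.6 -87.1] 110 [-17.4  -0.6 -91.6] 113 [-19.8  -0.6 -96.8] 116 [-22.2  -0.6 -99.9] 119 [-24.6  -0.6 -99.8] 122 [ -27.1   -0.6 -101.4] 125 [ -33.9   -0.7 -170.7] 128 [ -37.1   -0.7 -170.4] 131 [ -40.3   -0.7 -170.8] 134 [ -43.4   -0.7 -170.3] 137 [ -46.7   -0.7 -170.7] 140 [ -49.9   -0.7 -170.4] 143 [ -53.2   -0.7 -170.4] 146 [ -56.4   -0.7 -170.1] 149 [ -59.7   -0.7 -170.2]
```

View pics/w20.png

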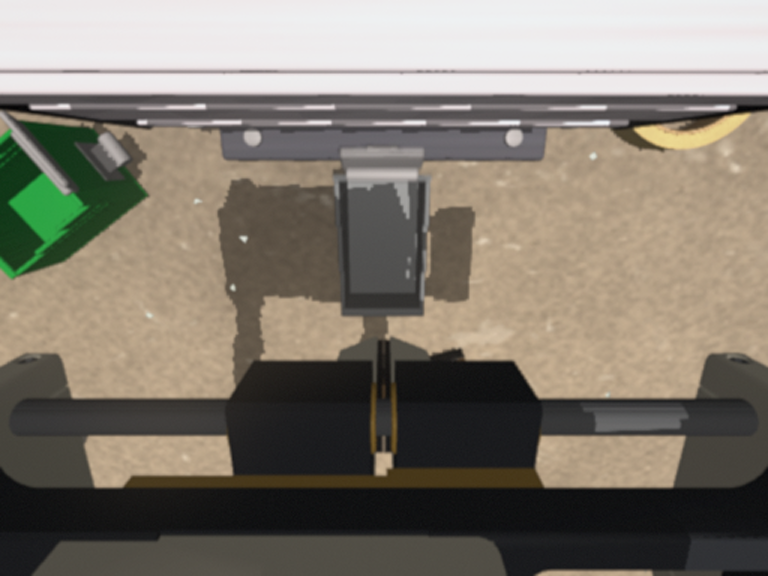

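```bash
python3 - <<'E'
from h import *
np.set_printoptions(suppress=True,precision=4)
P=np.load("w20.npz")["P"]
b=P[95:215,215:290].reshape(-1,3)
for lo,hi in ((.078,.095),(.063,.078),(.04,.066),(.038,.095)):
    q=b[(b[:,2]>lo)&(b[:,2]<hi)]; print(lo,len(q),q.min(0),q.max(0),cv2.minAreaRect((q[:,:2]*1000).astype(np.float32)))
q=P[150:190,235:275].reshape(-1,3); print(q[:,2].mean())
E
```

```text
0.078 588 [0.6091 0.0103 0.078 ] [0.6187 0.0539 0.0899] ((613.8580932617188, 32.11430740356445), (43.74357604980469, 7.523465156555176), 86.99464416503906)
0.063 556 [0.5751 0.0052 0.0631] [0.6112 0.0611 0.078 ] ((593.7010498046875, 33.0872917175293), (54.79698181152344, 34.40545654296875), 86.92051696777344)
0.04 1147 [0.5112 0.0053 0.04  ] [0.6061 0.0647 0.0636] ((558.5750732421875, 34.93522644042969), (56.06874465942383, 92.66270446777344), 87.00119018554688)
0.038 2343 [0.5112 0.0052 0.038 ] [0.6187 0.0647 0.0899] ((564.958984375, 34.60079574584961), (56.06874465942383, 105.44803619384766), 87.00119018554688)
0.004063819770029181
```

```bash
python3 - <<'E'
from h import *
rel([.527,.0365,.013],-.0525)
E
```

```text
pose [0.5346 0.0362 0.1508] rpy [ 3.1415 -0.     -0.0523] -> t [-0.0076  0.      0.1378] yaw 0.0002
```

Call:
{"method": "apply_moves", "body": {"plan": [{"tx":-0.007,"ty":0,"tz":0,"yaw":0,"grip":1},{"tx":-0.008,"ty":0,"tz":0,"yaw":0,"grip":1},{"tx":-0.008,"ty":0,"tz":0.02,"yaw":0,"grip":1},{"tx":-0.008,"ty":0,"tz":0.05,"yaw":0,"grip":1},{"tx":-0.008,"ty":0,"tz":0.06,"yaw":0,"grip":1},{"tx":-0.008,"ty":0,"tz":0.07,"yaw":0,"grip":1}]}}

```text
time: 21.02
tool_pos: [0.5268, 0.0366, 0.0816]
tool_rot: [3.141, -0.001, -0.052]
contact_force: [0.6, -0.5, 0.5]
opening: 0.056
```

```bash
python3 - <<'E'
from h import *
im,d=robot.read_camera("wrist"); save("w21",im)
rel([.527,.0365,.013],-.0525); print(robot.observe()["opening"])
E
```

```text
pose [0.5261 0.0367 0.0805] rpy [ 3.1415e+00  8.0000e-04 -5.2200e-02] -> t [0.0009 0.0001 0.0675] yaw 0.0003
0.05980488736462082
```

View pics/w21.png

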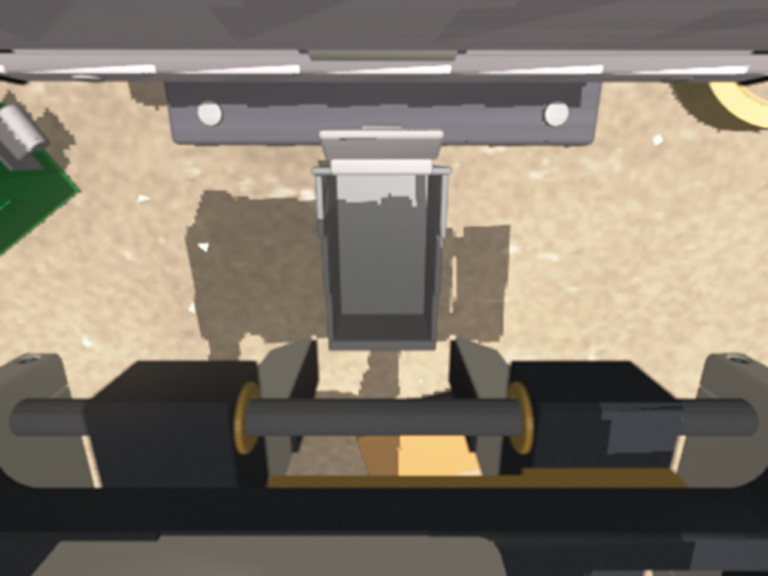

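Call:
{"method": "apply_moves", "body": {"plan": [{"tx":0,"ty":0,"tz":0,"yaw":0,"grip":1},{"tx":0,"ty":0,"tz":0.005,"yaw":0,"grip":1},{"tx":0,"ty":0,"tz":0.025,"yaw":0,"grip":1},{"tx":0,"ty":0,"tz":0.05,"yaw":0,"grip":1},{"tx":0,"ty":0,"tz":0.067,"yaw":0,"grip":1},{"tx":0,"ty":0,"tz":0.068,"yaw":0,"grip":0},{"tx":0,"ty":0,"tz":0.068,"yaw":0,"grip":-1},{"tx":0,"ty":0,"tz":0.068,"yaw":0,"grip":-1}], "force": 30}}

```text
time: 22.08
tool_pos: [0.527, 0.0366, 0.0144]
tool_rot: [3.141, -0.002, -0.052]
contact_force: [0.4, 0.2, 0.1]
opening: 0.0667
```

Call:
{"method": "apply_moves", "body": {"plan": [{"tx":0,"ty":0,"tz":0,"yaw":0,"grip":-1},{"tx":0,"ty":0,"tz":0,"yaw":0,"grip":-1}], "force": 30}}

```text
time: 22.32
tool_pos: [0.5267, 0.0367, 0.0141]
tool_rot: [3.142, -0.001, -0.052]
contact_force: [-0.5, 0.6, 4.4]
opening: 0.0558
```

Call:
{"method": "apply_moves", "body": {"plan": [{"tx":0,"ty":0,"tz":-0.01,"yaw":0,"grip":-1},{"tx":-0.025,"ty":0,"tz":-0.01,"yaw":0,"grip":-1},{"tx":-0.05,"ty":0,"tz":-0.01,"yaw":0,"grip":-1},{"tx":-0.05,"ty":0,"tz":-0.01,"yaw":0,"grip":-1}], "force": 30}}

```text
time: 22.82
tool_pos: [0.4745, 0.0394, 0.0236]
tool_rot: [3.142, 0.002, -0.052]
contact_force: [0.6, 0.0, -2.2]
opening: 0.056
```

Call:
{"method": "apply_moves", "body": {"plan": [{"tx":0,"ty":0,"tz":0,"yaw":0,"grip":-1},{"tx":0.005,"ty":0,"tz":-0.004,"yaw":0,"grip":-1},{"tx":0.011,"ty":0,"tz":-0.0085,"yaw":0,"grip":-1},{"tx":0.016,"ty":0,"tz":-0.0135,"yaw":0,"grip":-1},{"tx":0.021,"ty":0,"tz":-0.0185,"yaw":0,"grip":-1},{"tx":0.028,"ty":0,"tz":-0.0235,"yaw":0,"grip":-1},{"tx":0.035,"ty":0,"tz":-0.028,"yaw":0,"grip":-1},{"tx":0.04,"ty":0,"tz":-0.031,"yaw":0,"grip":-1}], "force": 4}}

```text
time: 23.82
tool_pos: [0.5168, 0.0371, 0.0549]
tool_rot: [3.142, -0.0, -0.052]
contact_force: [-0.9, -0.2, 0.7]
opening: 0.0558
```

```bash
python3 - <<'E'
from h import *
P,n=binpose("w22",(165,245,222,285)); tilt(P); ridge(P,60,130,4)
E
```

```text
t 23.88 pose [0.5176 0.0371 0.0553] yaw -0.0522 F [-1.6  1.1  1.6] open 0.0564
floor normal [ 0.58  -0.028  0.814] front-up tilt deg 35.48 roll 0.13 n 4564 rms 0.0005616871313047681
tilt 35.19 floor pt mm [-103.5 -144.3]
TCP rail mm [-111.6    0.3 -117.9]
60 [ -10.1   -0.5 -106.9] 64 [ -11.8   -0.5 -107.7] 68 [ -13.4   -0.5 -109.2] 72 [ -15.2   -0.5 -109.6] 76 [ -16.9   -0.5 -110.8] 80 [ -18.8   -0.5 -111.5] 84 [ -20.6   -0.6 -112.7] 88 [ -22.4   -0.5 -114.2] 92 [ -24.4   -0.5 -113.2] 96 [ -26.5   -0.5 -111.8] 100 [ -28.4   -0.5 -112.2] 104 [ -30.4   -0.5 -114.6] 108 [ -32.5   -0.5 -117.8] 112 [ -34.6   -0.5 -120.8] 116 [ -36.9   -0.5 -124.4] 120 [ -39.3   -0.5 -127.7] 124 [ -41.7   -0.5 -130.7] 128 [ -44.4   -0.5 -134.5]
```

View pics/w22.png

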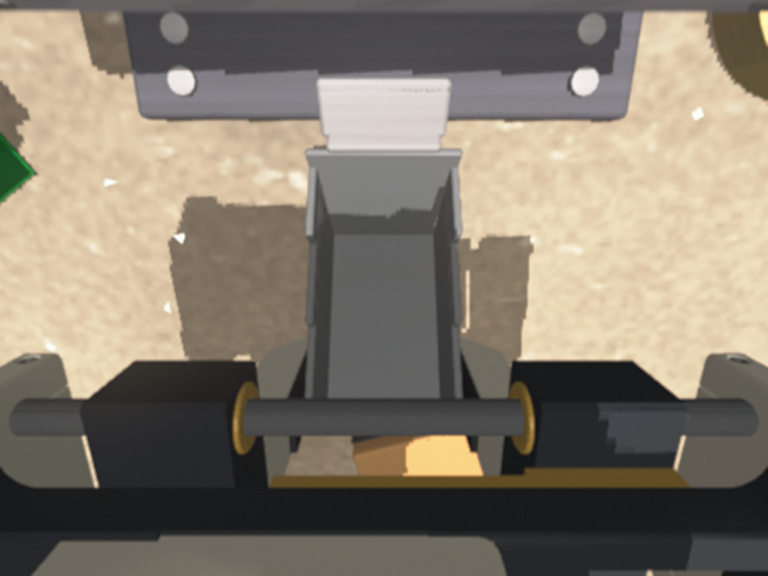

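Call:
{"method": "apply_moves", "body": {"plan": [{"tx":0,"ty":0,"tz":0,"yaw":0,"grip":-1},{"tx":0,"ty":0,"tz":0,"yaw":0,"grip":-1},{"tx":-0.015,"ty":0,"tz":-0.01,"yaw":0,"grip":-1},{"tx":-0.024,"ty":0,"tz":-0.04,"yaw":0,"grip":-1},{"tx":-0.024,"ty":0,"tz":-0.08,"yaw":0,"grip":-1},{"tx":-0.024,"ty":0,"tz":-0.116,"yaw":0,"grip":-1},{"tx":-0.024,"ty":0,"tz":-0.116,"yaw":0,"grip":-1},{"tx":-0.024,"ty":0,"tz":-0.116,"yaw":0,"grip":-1}], "force": 45}}

```text
time: 24.88
tool_pos: [0.4908, 0.0386, 0.1693]
tool_rot: [3.142, 0.003, -0.052]
contact_force: [0.2, -0.2, -3.7]
opening: 0.0558
```

```bash
python3 - <<'E'
from h import *
P,n=binpose("w23",(165,245,222,285)); tilt(P); ridge(P,44,116,4)
E
```

```text
t 24.93 pose [0.4908 0.0385 0.1689] yaw -0.0522 F [-0.6  0.7 -3.5] open 0.0557
floor normal [ 0.589 -0.03   0.807] front-up tilt deg 36.15 roll 0.04 n 4710 rms 0.0005799189410655824
tilt 35.92 floor pt mm [-130.6  -31. ]
TCP rail mm [-138.4    0.4   -4.3]
44 [   2.2   -0.6 -163.9] 48 [  -1.5   -0.6 -163.9] 52 [  -5.2   -0.6 -164.2] 56 [-35.1  -0.4   5.8] 60 [-36.7  -0.4   5. ] 64 [-38.5  -0.4   4.4] 68 [-40.2  -0.4   3.4] 72 [-41.9  -0.4   2.5] 76 [-43.7  -0.4   1.6] 80 [-45.5  -0.4   0.6] 84 [-47.3  -0.4  -0.3] 88 [-49.2  -0.4  -1.5] 92 [-51.2  -0.4  -0.8] 96 [-53.3  -0.4   0.5] 100 [-55.2  -0.4   0.5] 104 [-57.2  -0.4  -2.3] 108 [-59.3  -0.4  -5.2] 112 [-61.5  -0.4  -8. ]
```

Call:
{"method": "apply_moves", "body": {"plan": [{"tx":0.018,"ty":0,"tz":-0.0023,"yaw":0,"grip":-1},{"tx":0.032,"ty":0,"tz":-0.0023,"yaw":0,"grip":-1},{"tx":0.036,"ty":0,"tz":-0.0025,"yaw":0,"grip":-1},{"tx":0.04,"ty":0,"tz":-0.0037,"yaw":0,"grip":-1}]}}

```text
time: 25.42
tool_pos: [0.5315, 0.0364, 0.1731]
tool_rot: [3.142, 0.003, -0.052]
contact_force: [-0.6, 0.3, -2.2]
opening: 0.0558
```

Call:
{"method": "apply_moves", "body": {"plan": [{"tx":0.004,"ty":0,"tz":-0.0015,"yaw":0,"grip":-1},{"tx":0.008,"ty":0,"tz":-0.003,"yaw":0,"grip":-1},{"tx":0.0115,"ty":0,"tz":-0.0042,"yaw":0,"grip":-1},{"tx":0.0145,"ty":0,"tz":-0.005,"yaw":0,"grip":-1}]}}

```text
time: 25.92
tool_pos: [0.5464, 0.0356, 0.1791]
tool_rot: [3.142, 0.001, -0.052]
contact_force: [-1.9, 0.1, -3.7]
opening: 0.0556
```

```bash
python3 - <<'E'
from h import *
P,n=binpose("w24",(185,240,225,280)); tilt(P); ridge(P,90,126,3)
E
```

```text
t 25.98 pose [0.5468 0.0356 0.179 ] yaw -0.0522 F [ 0.1  0.1 -3.6] open 0.056
floor normal [ 0.595 -0.031  0.803] front-up tilt deg 36.59 roll -0.01 n 2707 rms 0.0005524906417590451
tilt 35.93 floor pt mm [-74.5 -20.9]
TCP rail mm [-82.3   0.3   5.8]
90 [ 4.8 -0.5 29.5] 93 [ 3.5 -0.4 29.5] 96 [ 2.2 -0.5 29.3] 99 [ 0.9 -0.4 29.3] 102 [-0.1 -0.5  8.9] 105 [-1.7 -0.5  7.1] 108 [-3.2 -0.5  5. ] 111 [-4.8 -0.5  2.6] 114 [-6.5 -0.5  0.6] 117 [-8.3 -0.5 -2.1] 120 [-10.   -0.5  -4. ] 123 [-11.9  -0.5  -6.9]
```

Call:
{"method": "apply_moves", "body": {"plan": [{"tx":0,"ty":0,"tz":0.003,"yaw":0,"grip":-1},{"tx":0,"ty":0,"tz":0.005,"yaw":0,"grip":-1}]}}

```text
time: 26.22
tool_pos: [0.5468, 0.0356, 0.174]
tool_rot: [3.141, -0.0, -0.052]
contact_force: [-0.2, 1.2, -2.1]
opening: 0.0558
```

Call:
{"method": "apply_moves", "body": {"plan": [{"tx":0,"ty":0,"tz":0.002,"yaw":0,"grip":-1},{"tx":0,"ty":0,"tz":0.005,"yaw":0,"grip":-1},{"tx":0,"ty":0,"tz":0.009,"yaw":0,"grip":-1},{"tx":-0.0005,"ty":0,"tz":0.013,"yaw":0,"grip":-1},{"tx":-0.0005,"ty":0,"tz":0.017,"yaw":0,"grip":-1},{"tx":-0.0005,"ty":0,"tz":0.021,"yaw":0,"grip":-1}], "force": 6}}

```text
time: 26.98
tool_pos: [0.5464, 0.0356, 0.1529]
tool_rot: [3.142, -0.0, -0.052]
contact_force: [-0.6, 1.1, -0.1]
opening: 0.0562
```

```bash
python3 - <<'E'
from h import *
P,n=binpose("w25",(185,240,225,280)); tilt(P); ridge(P,90,132,3)
E
```

```text
t 27.02 pose [0.5461 0.0356 0.1524] yaw -0.0522 F [-1.1  0.2 -3. ] open 0.0562
floor normal [ 0.369 -0.016  0.929] front-up tilt deg 21.65 roll 0.21 n 2725 rms 0.0006016677075946787
tilt 21.63 floor pt mm [-72.9 -41.5]
TCP rail mm [-83.    0.3 -20.8]
90 [ 2.8 -0.5 29.2] 93 [ 1.8 -0.5 28.6] 96 [ 0.8 -0.5 28.8] 99 [ 0.  -0.5 13.3] 102 [-1.  -0.5  4. ] 105 [-2.3 -0.5  0.7] 108 [-3.7 -0.5 -3. ] 111 [-5.2 -0.5 -6.4] 114 [ -6.7  -0.5 -10.5] 117 [ -8.4  -0.5 -14.4] 120 [-10.1  -0.6 -18.6] 123 [-12.   -0.5 -23.1] 126 [-13.9  -0.5 -28.2] 129 [-16.1  -0.5 -33.7]
```

Call:
{"method": "apply_moves", "body": {"plan": [{"tx":0,"ty":0,"tz":0,"yaw":0,"grip":-1},{"tx":0.0005,"ty":0,"tz":0.0035,"yaw":0,"grip":-1},{"tx":0.0012,"ty":0,"tz":0.0065,"yaw":0,"grip":-1},{"tx":0.0025,"ty":0,"tz":0.0095,"yaw":0,"grip":-1}], "force": 25}}

```text
time: 27.52
tool_pos: [0.5481, 0.0355, 0.1441]
tool_rot: [3.141, 0.001, -0.052]
contact_force: [-8.5, 0.1, 6.9]
opening: 0.0557
```

Call:
{"method": "apply_moves", "body": {"plan": [{"tx":0.0015,"ty":0,"tz":0.002,"yaw":0,"grip":-1},{"tx":0.0025,"ty":0,"tz":0.0035,"yaw":0,"grip":-1}], "force": 25}}

```text
time: 27.78
tool_pos: [0.5495, 0.0355, 0.1399]
tool_rot: [3.141, 0.004, -0.052]
contact_force: [-9.9, -0.5, 4.9]
opening: 0.0555
```

```bash
python3 - <<'E'
from h import *
P,n=binpose("w26",(185,240,225,280)); tilt(P); ridge(P,90,132,3)
E
```

```text
t 27.82 pose [0.5495 0.0355 0.1397] yaw -0.052 F [-10.    0.4   4.6] open 0.0561
floor normal [ 0.243 -0.011  0.97 ] front-up tilt deg 14.06 roll 0.07 n 2917 rms 0.0005882103424128632
tilt 14.09 floor pt mm [-69.6 -51.1]
TCP rail mm [-79.7   0.4 -33.5]
90 [ 5.7 -0.4 29.3] 93 [ 4.8 -0.4 29.2] 96 [ 3.9 -0.4 29.4] 99 [ 2.9 -0.4 29.3] 102 [ 2.  -0.4 29.1] 105 [ 1.1 -0.4  4.2] 108 [-0.1 -0.4  3.5] 111 [-1.5 -0.4 -1.8] 114 [-2.9 -0.4 -7.3] 117 [ -4.5  -0.4 -13.2] 120 [ -6.2  -0.4 -20.4] 123 [ -8.2  -0.4 -28.4] 126 [-10.4  -0.4 -36.8] 129 [-12.9  -0.4 -47.1]
```

Call:
{"method": "apply_moves", "body": {"plan": [{"tx":0.0012,"ty":0,"tz":0.0025,"yaw":0,"grip":-1},{"tx":0.0022,"ty":0,"tz":0.0045,"yaw":0,"grip":-1}], "force": 25}}

```text
time: 28.08
tool_pos: [0.5513, 0.0354, 0.135]
tool_rot: [3.141, 0.005, -0.052]
contact_force: [-9.5, 0.7, 3.1]
opening: 0.0563
```

```bash
python3 - <<'E'
from h import *
P,n=binpose("w27",(185,240,225,280)); tilt(P); ridge(P,93,132,3)
E
```

```text
t 28.12 pose [0.5513 0.0354 0.1347] yaw -0.052 F [-9.   0.5  2. ] open 0.0562
floor normal [ 0.182 -0.007  0.983] front-up tilt deg 10.49 roll 0.13 n 2825 rms 0.0005824332392182219
tilt 10.84 floor pt mm [-65.4 -55.4]
TCP rail mm [-77.8   0.4 -38.5]
93 [ 6.5 -0.3 29.1] 96 [ 5.6 -0.3 29.4] 99 [ 4.8 -0.3 29.1] 102 [ 3.9 -0.2 29.2] 105 [ 3.  -0.3 29.5] 108 [ 2.1 -0.3 29.1] 111 [ 0.7 -0.4  3.7] 114 [-0.5 -0.4  2. ] 117 [-2.1 -0.4 -6.1] 120 [ -3.8  -0.4 -14.8] 123 [ -5.9  -0.4 -26. ] 126 [ -8.2  -0.4 -38.1] 129 [-11.1  -0.4 -53.2]
```

Call:
{"method": "apply_moves", "body": {"plan": [{"tx":0.0012,"ty":0,"tz":0.0025,"yaw":0,"grip":-1},{"tx":0.0022,"ty":0,"tz":0.005,"yaw":0,"grip":-1}], "force": 25}}

```text
time: 28.38
tool_pos: [0.5534, 0.0353, 0.1298]
tool_rot: [3.141, 0.005, -0.052]
contact_force: [-9.8, -0.1, 0.2]
opening: 0.0557
```

Call:
{"method": "apply_moves", "body": {"plan": [{"tx":0.001,"ty":0,"tz":0.0022,"yaw":0,"grip":-1}], "force": 25}}

```text
time: 28.5
tool_pos: [0.5545, 0.0352, 0.1275]
tool_rot: [3.141, 0.005, -0.052]
contact_force: [-9.6, -0.1, -0.3]
opening: 0.056
```

```bash
python3 - <<'E'
from h import *
P,n=binpose("w28",(185,240,225,280)); tilt(P); ridge(P,93,132,3)
E
```

```text
t 28.55 pose [0.5545 0.0352 0.1272] yaw -0.0521 F [-7.6  0.4  0. ] open 0.0557
floor normal [ 0.092 -0.004  0.996] front-up tilt deg 5.27 roll 0.06 n 2916 rms 0.0005804975569149966
tilt 5.48 floor pt mm [-62.7 -61.3]
TCP rail mm [-74.6   0.4 -46. ]
93 [ 9.4 -0.4 29.5] 96 [ 8.7 -0.3 29.4] 99 [ 7.9 -0.3 29.1] 102 [ 7.1 -0.3 29.1] 105 [ 6.2 -0.3 29. ] 108 [ 5.4 -0.3 29.4] 111 [ 4.6 -0.3 29.2] 114 [ 3.8 -0.3 29. ] 117 [ 3.  -0.3 29.1] 120 [ 2.1 -0.3 28.9] 123 [-0.3 -0.4  3.9] 126 [ -3.6  -0.4 -26.2] 129 [ -8.3  -0.4 -66.2]
```

Call:
{"method": "apply_moves", "body": {"plan": [{"tx":0.001,"ty":0,"tz":0.0025,"yaw":0,"grip":-1}], "force": 25}}

```text
time: 28.68
tool_pos: [0.5556, 0.0352, 0.125]
tool_rot: [3.141, 0.005, -0.052]
contact_force: [-8.0, -0.4, -0.6]
opening: 0.0558
```

Call:
{"method": "apply_moves", "body": {"plan": [{"tx":0.001,"ty":0,"tz":0.0025,"yaw":0,"grip":-1}], "force": 25}}

```text
time: 28.8
tool_pos: [0.5568, 0.0351, 0.1225]
tool_rot: [3.142, 0.005, -0.052]
contact_force: [-6.8, -0.3, -0.3]
opening: 0.056
```

Call:
{"method": "apply_moves", "body": {"plan": [{"tx":0.001,"ty":0,"tz":0.0022,"yaw":0,"grip":-1}], "force": 25}}

```text
time: 28.92
tool_pos: [0.5579, 0.0351, 0.1203]
tool_rot: [3.142, 0.004, -0.052]
contact_force: [-7.7, 1.2, 2.1]
opening: 0.0558
```

```bash
python3 - <<'E'
from h import *
P,n=binpose("w29",(185,240,225,280)); tilt(P); ridge(P,93,132,3)
E
```

```text
t 28.98 pose [0.5579 0.0351 0.1201] yaw -0.0522 F [-7.3  0.9 -0.3] open 0.0562
floor normal [-0.     0.001  1.   ] front-up tilt deg -0.03 roll 0.08 n 2930 rms 0.0005653348585063009
tilt 0.03 floor pt mm [-58.8 -67.1]
TCP rail mm [-71.2   0.4 -53.1]
93 [12.5 -0.3 29.3] 96 [11.8 -0.3 29.2] 99 [11.1 -0.3 29.5] 102 [10.3 -0.3 29.3] 105 [ 9.6 -0.3 29.3] 108 [ 8.8 -0.3 29.3] 111 [ 8.1 -0.3 29.2] 114 [ 7.3 -0.3 29.3] 117 [ 6.5 -0.3 28.5] 120 [ 5.8 -0.3 29.1] 123 [ 5.1 -0.3 29.4] 126 [ 4.3 -0.3 29.3] 129 [ 3.5 -0.3 29. ]
```

View pics/w29.png

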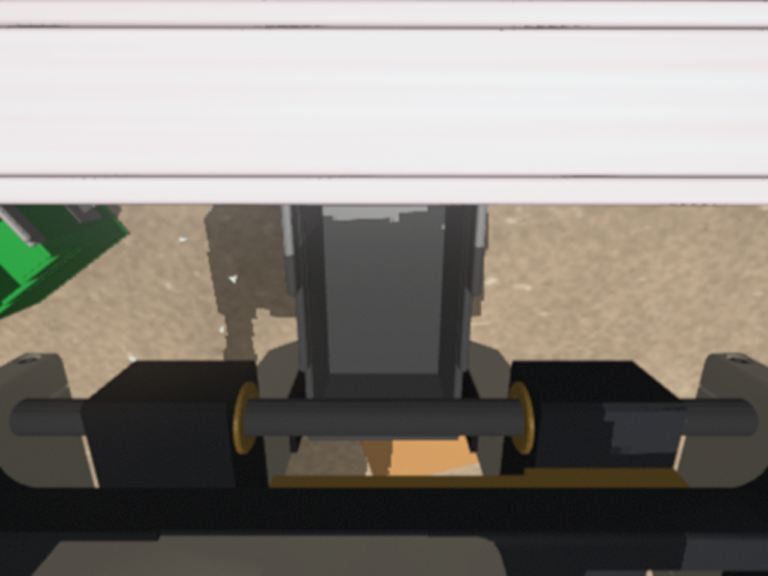

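Call:
{"method": "apply_moves", "body": {"plan": [{"tx":0.001,"ty":0,"tz":0.0003,"yaw":0,"grip":-1},{"tx":0.0018,"ty":0,"tz":0.0005,"yaw":0,"grip":-1}], "force": 25}}

```text
time: 29.22
tool_pos: [0.5587, 0.035, 0.12]
tool_rot: [3.142, 0.007, -0.052]
contact_force: [-12.6, 0.8, 5.2]
opening: 0.0556
```

```bash
python3 - <<'E'
from h import *
P,n=binpose("w30",(185,240,225,280)); tilt(P); ridge(P,120,140,3)
E
```

```text
t 29.27 pose [0.5587 0.035  0.1201] yaw -0.0521 F [-11.7   0.3   4.8] open 0.0559
floor normal [-0.004  0.002  1.   ] front-up tilt deg -0.25 roll 0.12 n 2932 rms 0.0005674842296752412
tilt 0.07 floor pt mm [-64.8 -67.2]
TCP rail mm [-70.4   0.4 -53.1]
120 [ 6.8 -0.3 29.4] 123 [ 6.1 -0.3 29.7] 126 [ 5.3 -0.3 29.7] 129 [ 4.5 -0.3 29.3] 132 [ 3.7 -0.3 29.4] 135 [ 2.9 -0.3 29.1] 138 [ -9.1  -0.5 -67.3]
```

Call:
{"method": "apply_moves", "body": {"plan": [{"tx":-0.0015,"ty":0,"tz":-0.0005,"yaw":0,"grip":-1},{"tx":-0.003,"ty":0,"tz":-0.001,"yaw":0,"grip":-1},{"tx":-0.0035,"ty":0,"tz":-0.001,"yaw":0,"grip":0.3},{"tx":-0.0035,"ty":0,"tz":-0.001,"yaw":0,"grip":0.6},{"tx":-0.0035,"ty":0,"tz":-0.001,"yaw":0,"grip":0.8},{"tx":-0.0035,"ty":0,"tz":-0.001,"yaw":0,"grip":0.8}], "force": 4}}

```text
time: 30.02
tool_pos: [0.5583, 0.035, 0.122]
tool_rot: [3.141, -0.001, -0.052]
contact_force: [0.1, 0.1, 0.6]
opening: 0.0816
```

```bash
python3 - <<'E'
from h import *
P,n=binpose("w31",(185,240,225,280)); tilt(P); ridge(P,120,140,3)
E
```

```text
t 30.07 pose [0.5582 0.035  0.122 ] yaw -0.0522 F [-0.9 -0.8 -0.1] open 0.0821
floor normal [-0.004  0.002  1.   ] front-up tilt deg -0.23 roll 0.13 n 2936 rms 0.0005563151167183422
tilt -0.15 floor pt mm [-66.2 -67.7]
TCP rail mm [-70.9   0.3 -51.2]
120 [ 5.6 -0.4 29.2] 123 [ 4.8 -0.4 29. ] 126 [ 4.  -0.4 29.6] 129 [ 3.2 -0.4 29.6] 132 [ 2.4 -0.4 29.4] 135 [ 1.6 -0.4 29.4] 138 [ 0.7 -0.4 29.3]
```

View pics/w31.png

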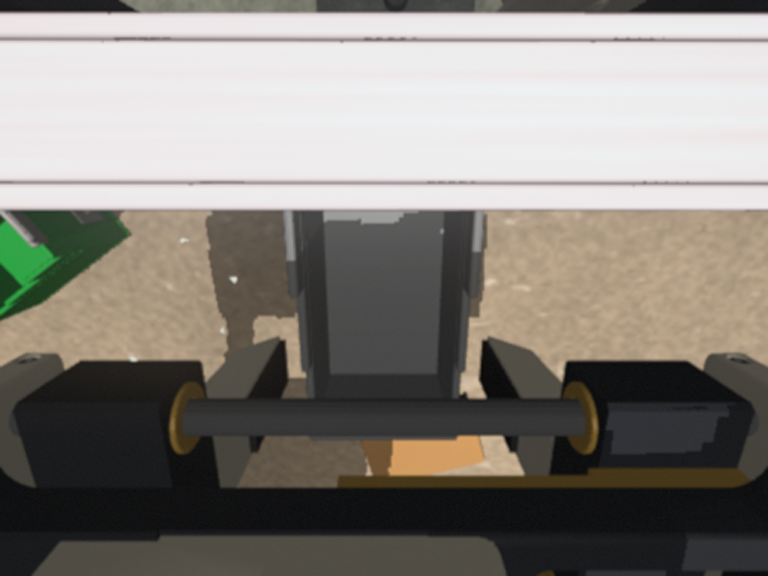

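Released, and the bin stays level at about -0.2°, so the catch has snapped. I'll retreat straight back along the bin's sides, then up, and check from a distance.

Call:
{"method": "apply_moves", "body": {"plan": [{"tx":0,"ty":0,"tz":0,"yaw":0,"grip":1},{"tx":0,"ty":0,"tz":-0.02,"yaw":0,"grip":1},{"tx":0,"ty":0,"tz":-0.06,"yaw":0,"grip":1},{"tx":-0.03,"ty":0,"tz":-0.11,"yaw":0,"grip":1},{"tx":-0.06,"ty":0,"tz":-0.15,"yaw":0,"grip":1},{"tx":-0.06,"ty":0,"tz":-0.15,"yaw":0,"grip":1},{"tx":-0.06,"ty":0,"tz":-0.15,"yaw":0,"grip":1}]}}

```text
time: 30.95
tool_pos: [0.4981, 0.0381, 0.2713]
tool_rot: [3.142, 0.0, -0.052]
contact_force: [0.8, -0.1, -0.8]
opening: 0.0915
```

```bash
python3 - <<'E'
from h import *
np.set_printoptions(suppress=True,precision=1)
im,d=robot.read_camera("wrist"); save("w32",im); P=cloud("wrist",d); np.savez("w32.npz",P=P,im=im)
F=np.array([.629,.031]); a=-.052; U=np.array([np.cos(a),np.sin(a)]);V=np.array([-U[1],U[0]])
Q=1000*np.stack([(P[...,:2]-F)@U,(P[...,:2]-F)@V,P[...,2]-.1732],-1)
q=Q.reshape(-1,3); q=q[(q[:,2]>-72)&(q[:,2]<-5)&(abs(q[:,1])<60)&(q[:,0]<-3)&(q[:,0]>-110)]
print(len(q),q.min(0),q.max(0),cv2.minAreaRect(q[:,:2].astype(np.float32)))
f=q[(q[:,2]<-60)&(abs(q[:,1])<22)&(q[:,0]<-12)&(q[:,0]>-80)]
A=np.c_[f[:,:2],np.ones(len(f))]; c=np.linalg.lstsq(A,f[:,2],rcond=None)[0]; print("floor slope deg",np.degrees(c[:2]),f[:,2].mean())
s=robot.observe(); print(s["time"],s["tool_pos"],s["contact_force"])
im,d=robot.read_camera("scene"); cv2.imwrite("pics/s32.png",cv2.resize(im[110:290,100:320,::-1],None,fx=3.3,fy=3.3,interpolation=cv2.INTER_CUBIC))
E
```

```text
6015 [-92.1 -28.6 -71.3] [-3.  27.5 -5.1] ((-47.55813980102539, -0.525848388671875), (56.07791519165039, 89.15912628173828), 89.8198471069336)
floor slope deg [0.1 0.1] -68.33011160437457
31.0 [0.5 0.  0.3] [-0.2 -1.4 -0.2]
```

View pics/w32.png

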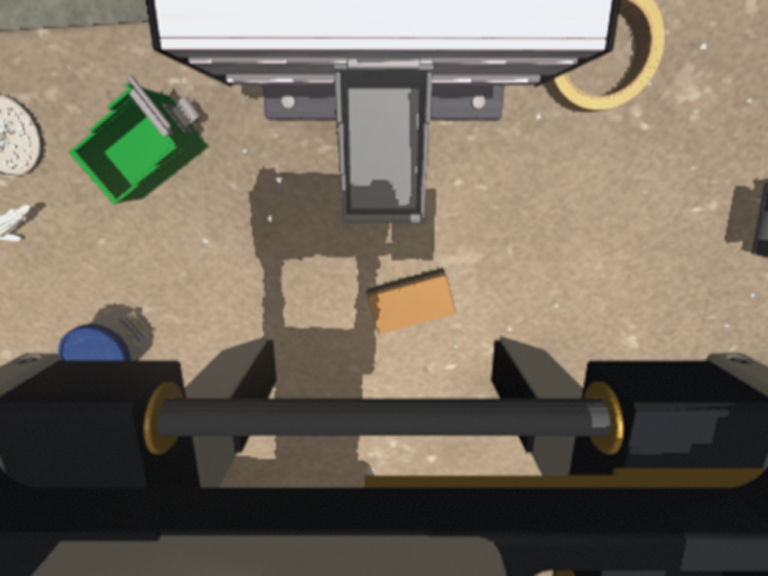

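View pics/s32.png

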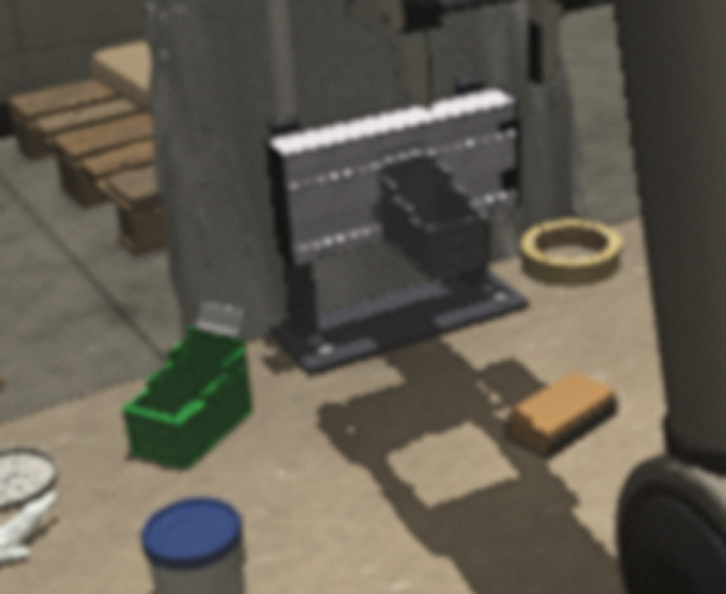

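```bash
python3 - <<'E'
from h import *
for f in ("w32","w19"):
    P=np.load(f+".npz")["P"]
    F=np.array([.629,.031]); a=-.052; U=np.array([np.cos(a),np.sin(a)]);V=np.array([-U[1],U[0]])
    Q=1000*np.stack([(P[...,:2]-F)@U,(P[...,:2]-F)@V,P[...,2]-.1732],-1); q=Q.reshape(-1,3)
    t=q[(abs(q[:,2]-29.5)<2)&(abs(q[:,1])<80)]; 
    print(f,"rail top front edge",np.median([t[abs(t[:,1]-y)<3][:,0].min() for y in range(-60,61,5)]))
    if f=="w32":
        for c in (240,250,260,270): 
            for r in range(132,152): print(np.round(Q[r,c],1).tolist(),end=" ")
            print()
        for y in range(-20,21,8):
            k=q[(abs(q[:,1]-y)<2)&(q[:,2]>-30)&(q[:,2]<-20)&(q[:,0]<-80)&(q[:,0]>-110)]; print(y,k[:,0].min(),k[:,0].max(),len(k),k[:,2].mean())
E
```

```text
w32 rail top front edge -0.37692874000470655
[-79.8, 17.2, -69.0] [-81.0, 17.2, -69.1] [-82.1, 17.3, -69.5] [-83.1, 17.2, -68.0] [-84.3, 17.3, -68.8] [-85.3, 17.2, -67.1] [-86.7, 17.3, -69.2] [-87.4, 17.1, -65.4] [-87.3, 16.6, -54.9] [-87.4, 16.2, -46.9] [-87.2, 15.6, -36.8] [-86.8, 15.0, -25.3] [-87.8, 15.0, -25.6] [-88.8, 15.0, -25.3] [-89.9, 15.1, -25.7] [-90.9, 15.1, -25.5] [-92.0, 15.2, -26.3] [-115.3, 23.4, -174.9] [-116.6, 23.3, -173.0] [-118.2, 23.4, -173.6] 
[-79.8, 5.7, -69.1] [-80.9, 5.7, -68.4] [-82.2, 5.7, -69.6] [-83.2, 5.7, -68.8] [-84.4, 5.7, -68.8] [-85.5, 5.7, -68.8] [-86.6, 5.7, -68.4] [-87.3, 5.6, -65.0] [-87.5, 5.5, -57.1] [-87.2, 5.3, -45.2] [-87.4, 5.2, -38.0] [-87.0, 4.9, -26.6] [-87.8, 4.9, -25.4] [-89.0, 5.0, -26.6] [-89.7, 4.9, -24.8] [-90.8, 5.0, -25.4] [-91.9, 5.0, -26.1] [-115.0, 7.8, -173.0] [-116.9, 7.8, -175.0] [-118.2, 7.8, -173.7] 
[-79.8, -5.9, -68.8] [-80.9, -5.8, -67.8] [-82.1, -5.9, -68.9] [-83.2, -5.9, -68.3] [-84.4, -5.9, -68.8] [-85.4, -5.9, -68.1] [-86.7, -5.9, -69.5] [-87.4, -5.8, -65.2] [-87.6, -5.7, -57.1] [-87.3, -5.5, -46.0] [-87.3, -5.
[... 375 characters left out ...]
-64.8] [-87.2, -16.7, -54.2] [-87.4, -16.4, -46.8] [-87.5, -15.9, -38.6] [-86.8, -15.3, -25.3] [-87.8, -15.3, -25.3] [-88.7, -15.2, -24.6] [-89.9, -15.3, -25.7] [-90.9, -15.4, -26.0] [-91.8, -15.3, -25.3] [-115.2, -23.3, -174.3] [-116.7, -23.3, -173.6] [-118.3, -23.3, -174.0] 
-20 -91.99022998595925 -86.85044069515169 24 -25.714478417073888
-12 -91.94955069173562 -86.79604415627753 24 -25.420339377033383
-4 -91.97739109146958 -86.79730709567197 24 -25.739667653767253
4 -92.0182847202591 -86.58711278843388 24 -25.41574185949507
12 -91.98267715554826 -86.7762282084717 22 -25.5288899117333
20 -92.07888038947101 -86.72559766252424 23 -25.57096739894305
w19 rail top front edge -0.1669017238216258
```

Call:
{"method": "apply_moves", "body": {"plan": [{"tx":0,"ty":0.0005,"tz":0,"yaw":0,"grip":-1},{"tx":0,"ty":0.0005,"tz":0,"yaw":0,"grip":-1},{"tx":0,"ty":0.0005,"tz":0.03,"yaw":0,"grip":-1},{"tx":0,"ty":0.0005,"tz":0.07,"yaw":0,"grip":-1},{"tx":0,"ty":0.0005,"tz":0.11,"yaw":0,"grip":-1},{"tx":0,"ty":0.0005,"tz":0.146,"yaw":0,"grip":-1},{"tx":0,"ty":0.0005,"tz":0.148,"yaw":0,"grip":-1},{"tx":0.01,"ty":0.0005,"tz":0.148,"yaw":0,"grip":-1}]}}

```text
time: 32.05
tool_pos: [0.5088, 0.0371, 0.1248]
tool_rot: [3.142, -0.001, -0.052]
contact_force: [0.1, 0.4, -0.2]
opening: 0.0166
```

Call:
{"method": "apply_moves", "body": {"plan": [{"tx":0.006,"ty":0,"tz":0,"yaw":0,"grip":-1},{"tx":0.011,"ty":0,"tz":0,"yaw":0,"grip":-1},{"tx":0.014,"ty":0,"tz":0,"yaw":0,"grip":-1},{"tx":0.016,"ty":0,"tz":0,"yaw":0,"grip":-1}]}}

```text
time: 32.55
tool_pos: [0.5242, 0.0362, 0.124]
tool_rot: [3.141, -0.0, -0.052]
contact_force: [0.0, 0.4, 0.8]
opening: 0.0006
```

Call:
{"method": "apply_moves", "body": {"plan": [{"tx":0.002,"ty":0,"tz":0,"yaw":0,"grip":-1}]}}

```text
time: 32.67
tool_pos: [0.5261, 0.0362, 0.1238]
tool_rot: [3.141, 0.0, -0.052]
contact_force: [-0.2, -0.9, 0.4]
opening: 0.0006
```

Call:
{"method": "apply_moves", "body": {"plan": [{"tx":0.0015,"ty":0,"tz":0,"yaw":0,"grip":-1}]}}

```text
time: 32.8
tool_pos: [0.5274, 0.0361, 0.1238]
tool_rot: [3.142, 0.001, -0.052]
contact_force: [-2.3, -0.5, 1.5]
opening: 0.0006
```

Call:
{"method": "apply_moves", "body": {"plan": [{"tx":0.001,"ty":0,"tz":0,"yaw":0,"grip":-1}]}}

```text
time: 32.92
tool_pos: [0.5278, 0.0361, 0.1237]
tool_rot: [3.141, 0.002, -0.052]
contact_force: [-4.8, -0.5, 2.9]
opening: 0.0008
```

Call:
{"method": "apply_moves", "body": {"plan": [{"tx":0.001,"ty":0,"tz":0,"yaw":0,"grip":-1}]}}

```text
time: 33.05
tool_pos: [0.5283, 0.036, 0.1236]
tool_rot: [3.141, 0.003, -0.052]
contact_force: [-7.2, 0.9, 4.6]
opening: 0.0004
```

Call:
{"method": "apply_moves", "body": {"plan": [{"tx":0.001,"ty":0,"tz":0,"yaw":0,"grip":-1}]}}

```text
time: 33.17
tool_pos: [0.5286, 0.0361, 0.1236]
tool_rot: [3.141, 0.004, -0.052]
contact_force: [-9.5, 0.6, 5.8]
opening: 0.0006
```

Call:
{"method": "apply_moves", "body": {"plan": [{"tx":0.001,"ty":0,"tz":0,"yaw":0,"grip":-1}]}}

```text
time: 33.3
tool_pos: [0.5291, 0.036, 0.1236]
tool_rot: [3.141, 0.006, -0.052]
contact_force: [-10.4, -1.3, 7.4]
opening: 0.0005
```

Call:
{"method": "apply_moves", "body": {"plan": [{"tx":0.001,"ty":0,"tz":0,"yaw":0,"grip":-1}]}}

```text
time: 33.42
tool_pos: [0.5294, 0.036, 0.1235]
tool_rot: [3.141, 0.007, -0.052]
contact_force: [-14.6, 0.3, 9.5]
opening: 0.0008
```

Call:
{"method": "apply_moves", "body": {"plan": [{"tx":-0.004,"ty":0,"tz":0,"yaw":0,"grip":-1},{"tx":-0.01,"ty":0,"tz":0,"yaw":0,"grip":-1},{"tx":-0.03,"ty":0,"tz":-0.03,"yaw":0,"grip":-1},{"tx":-0.035,"ty":0,"tz":-0.08,"yaw":0,"grip":-1},{"tx":-0.035,"ty":0,"tz":-0.13,"yaw":0,"grip":-1},{"tx":-0.035,"ty":0,"tz":-0.15,"yaw":0,"grip":-1},{"tx":-0.035,"ty":0,"tz":-0.15,"yaw":0,"grip":-1},{"tx":-0.035,"ty":0,"tz":-0.15,"yaw":0,"grip":-1}]}}

```text
time: 34.42
tool_pos: [0.4971, 0.0377, 0.2725]
tool_rot: [3.142, 0.002, -0.052]
contact_force: [0.3, -0.8, -0.5]
opening: 0.0004
```

```bash
python3 - <<'E'
from h import *
np.set_printoptions(suppress=True,precision=2)
for cam in ("wrist","top"):
    im,d=robot.read_camera(cam); P=cloud(cam,d); save("end_"+cam,im)
    F=np.array([.629,.031]); a=-.052; U=np.array([np.cos(a),np.sin(a)]);V=np.array([-U[1],U[0]])
    Q=1000*np.stack([(P[...,:2]-F)@U,(P[...,:2]-F)@V,P[...,2]-.1732],-1); q=Q.reshape(-1,3)
    t=q[(abs(q[:,2]-29.5)<2)&(abs(q[:,1])<80)]
    if len(t): print(cam,"rail front",np.median([t[abs(t[:,1]-y)<3][:,0].min() for y in range(-60,61,5)]))
    k=q[(abs(q[:,1])<20)&(q[:,2]>-30)&(q[:,2]<-20)&(q[:,0]<-80)&(q[:,0]>-110)]
    if len(k): print("front rim",k[:,0].min(),k[:,0].max(),len(k))
    b=q[(q[:,2]>-72)&(q[:,2]<-5)&(abs(q[:,1])<60)&(q[:,0]<-3)&(q[:,0]>-110)]
    if len(b): print(cv2.minAreaRect(b[:,:2].astype(np.float32)))
    f=b[(b[:,2]<-60)&(abs(b[:,1])<22)&(b[:,0]<-12)&(b[:,0]>-80)]
    if len(f)>50: A=np.c_[f[:,:2],np.ones(len(f))]; c=np.linalg.lstsq(A,f[:,2],rcond=None)[0]; print("floor slope deg",np.degrees(c[:2]))
s=robot.observe(); print(s["time"],s["tool_pos"],s["contact_force"])
E
```

```text
wrist rail front -0.3511328603626815
front rim -92.44123568571386 -86.91101045696902 239
((-47.724002838134766, -0.4839134216308594), (56.21798324584961, 89.41924285888672), 89.95783996582031)
floor slope deg [ 0.18 -0.2 ]
top rail front 2.517116373438124
((-19.784196853637695, 0.5911808013916016), (56.07552719116211, 33.223548889160156), 89.04985046386719)
floor slope deg [-2.88 -0.98]
34.525 [0.5  0.04 0.27] [ 0.   -0.1  -0.24]
```

View pics/end_wrist.png

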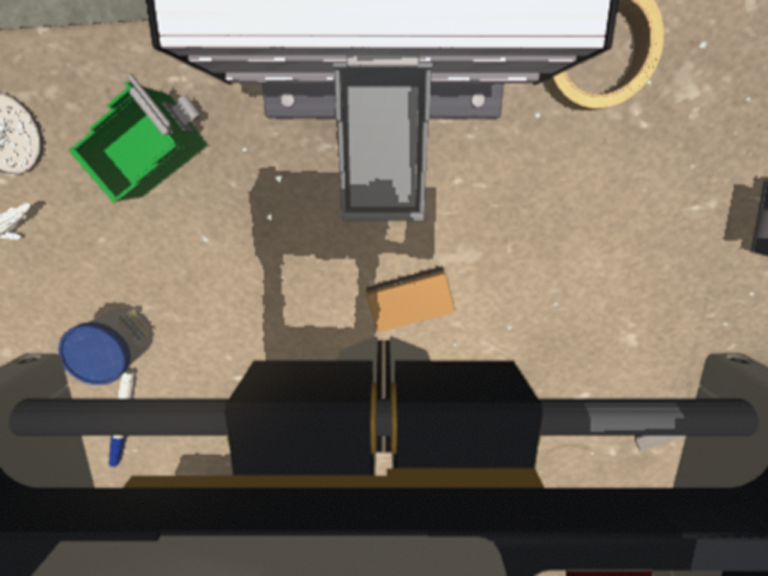

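```bash
python3 - <<'E'
from h import *
print(robot.hand_in())
E
```

```text
the job is handed in; nothing more can be done
None
```

The small grey bin is hanging on the rail, level and centred, and the gripper is clear of it. The job was handed in at about 34.5 s. `hand_in()` gave no verdict.

- **Rail height:** Touching the rail's top gave 203 mm, which puts the groove's sill at about 173 mm.
- **First try failed:** I tilted the bin to about 36° by pivoting it on its back edge in a loose grip, and got the lip into the groove. I then released it at 11° and pressed on the front rim. The lip slipped out and the bin dropped upright onto the table.
- **Second try:** I picked it up again, re-tilted it and put the lip back in. This time I kept it gripped and pressed against the sill while the front swung down to level. After release it stayed level instead of tilting back to about 10°, so I take the catch as snapped.

| Last check (wrist camera) | Measured | Limit |
|---|---|---|
| Level | within about 0.3° | 3° |
| Square to the rail | about 0.0° | 3.4° |
| Off centre along the rail | about 0.5 mm | 12 mm |
| Highest force on the rail | about 15 N (about 2.4 mm, estimated) | 24 N |

**Disagreeing checks:**
- **Flushness:** The picture puts the bin's back about 1.8 mm off the rail's face, inside the 3 mm limit but not at zero. Pushing the front with up to 14.6 N moved it only as far as the rail's own buffers would give. I think it is flush and the picture is slightly off.
- **Top camera:** Its depth showed a tilt of about 2.9°. It sees only part of the bin and also placed the rail about 3 mm off, so I trusted the wrist view.

In the last wrist picture the tub, tape and sanding block appear undisturbed. I judged this by eye and did not measure it.

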